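# Rebuild a roller head on a dosing pump's leaning drive shaft

### The arm

A 6-joint arm with a two-finger parallel gripper is mounted at the origin on the work surface. World frame = base frame: x ahead of the robot, y to its left, z up, the work surface at z = 0. Lengths are in m, angles in rad, forces in N, time in s.
With the tool pointing down it reaches from about 0.375 to 0.75 m from the base axis. Payload 9 kg.
Tool frame: the origin (TCP) lies at the very end of the fingers, on their centre line; the grasp point (between the pads) lies 19 mm behind it; x points along the fingers, y is the direction in which the jaws open and shut, and the axes are right-handed (so a half turn about x gives the same grasp; the last joint's range is limited). The gripper opens to 85 mm and grips with 20 to 120 N. Pads are 22 mm wide; open, the fingers measure 114 mm over their backs; the gripper's body (76 mm by 85 mm) begins 54 mm behind the grasp point. The pads swing forward as they close: fully open they stand 13 mm farther back than shut.
Start: joints at [-1.393, 0.104, 0.097, 1.564, 0, 1.353], TCP at [0.231, -0.554, 0.198] pointing down, gripper open.
Joint ranges: [-2.99, 2.99], [-0.84, 1.86], [-1.1, 1.16], [-1.84, 2.11], [-1.51, 1.56], [-3.14, 3.14]. Speed limits (rad/s): [2.22, 2.22, 2.57, 3.14, 3.14, 3.14].

### API

Orientations are given as a unit quaternion [x, y, z, w].
In Python, from plant import r gives the robot as it stands. The module is installed in compiled form; this text tells all that it offers.
- The arm moves only by the tool carry_out, never from a script. Its argument "targets" is a list that holds one entry, the list of rows, each a list of 5 numbers: the shift along the tool's x, y, z in cm, then the turn about the tool's x in rad, then the finger opening in cm, from 0 to 8.54. In form: [[[dx, dy, dz, roll, hand], ...]]. A call has 1 to 8 rows; each row is the pose to reach, as a shift and turn from the pose commanded when the call began, along the tool's axes at that moment; what a row does not reach only later rows make up. A row lasts 1/10 s, in which the tool goes at most 50 mm and 8.59 degrees, less where a joint would pass 70% of its speed; a pose out of reach is approached as far as the arm can. A call with a gripper value outside its range is refused whole. The fingers move at their own pace and stop on an object; "grip_force" is the grip in N (left out, the last holds). Time passes only in rows, so rows that repeat a pose let the fingers close. It gives the time, the measured TCP pose, the force and the opening at its end, in the units of the state.
- r.observe(): the state, without advancing time (a new reading comes with each control period).
- r.get_image(name): name is "scene" or "top" or "wrist"; returns (picture, depth): 400x640x3 uint8, red, green, blue; 400x640 float32, m along the optical axis (not along the pixel's ray), 0 where there is no reading.
- r.camera_model(name): a dict with "camera_matrix" (3x3 intrinsics, pixels), "world_to_cam" (4x4, takes a point from world to camera coordinates). Camera axes: x right, y down, z forward; pixel columns grow to the right and rows downward; lengths in m; the calibration is good to about 2 mm. A picture is of the moment at which its call begins: read the wrist's pose just before it. camera_model takes no time and is no camera call; for the wrist camera it gives the pose at the moment of the call.
- r.finish_job(): hands the job in, once; it reports no verdict.
Trained networks look in the newest picture that a camera, given by its name, has taken for a name from the list of things; names that differ only in an ending like _2 or _b are one class to them, and where a whole thing is asked for, a point or a joint stands for the part that bears it (a point fixed in the world has none). Each returns a list of dicts, best first, with "confidence" (0 to 1); they miss things now and then, are a little off and sometimes report something else, mostly with a low value. They report only what shows in the picture. A call takes as long as a camera call. They do not tell look-alikes from the thing itself.
- r.masks_of(camera, target): "region" (400x640 bool, what is visible of it) and "centre" ([column, row] as shares, 0 to 1, of the picture: columns of its width, rows of its height, amid what is visible of it).
- r.pinpoint(camera, target): "centre" ([column, row] as shares, 0 to 1, of the picture: columns of its width, rows of its height: a listed point, or the origin of a listed thing).
The state is a dict: "time_s": time; "joints": joint angles; "joint_vel": joint speeds; "joint_torque": joint torques, N m; "eef_pos": TCP position; "tool_rot": TCP orientation; "ft_force": force on the tool from outside, world axes, zero at the start; "torque": the same for the moment, N m; "grip_width": finger opening in m.
Only numpy, scipy, OpenCV 4.12 (cv2) and the standard library are available. Lean on these libraries where they do the work, as an engineer would, in place of code of your own. Each camera call takes 0.05 s, during which the arm holds its last target.

### The job

Put the head of the small dosing pump back together on its leaning drive shaft: first the plain ring spacer, down on the pump's face, then the roller head, turned until its socket finds the square on the shaft and it sits fully home on the spacer, and last the knobbed cap, pushed over the end of the shaft until it sits on the roller head. Leave everything else on the bench standing where it is.

Things in the scene. Friction and masses are not known exactly. Their poses are not given: they have to be found in the camera images.
- mount: Drive face of a small white dosing pump (about 150 wide, 160 deep), fixed. Its 150 x 150 mm upper face leans 30 degrees towards the robot's side. Origin: where the shaft's axis meets the face. z = along the shaft, outwards, 30 degrees from vertical; y is level; x points up the slope. The steel shaft is held by its gearing: it does not turn by hand.
- square_top (a point): Centre of the top of the shaft's square block, 24 x 24 mm, which runs from the face to here (30 mm out). How the square is turned about the shaft's axis differs each time and is not reported by any pose: it may be at any angle.
- shaft_tip (a point): Free end of the shaft, 74 mm out from the face. From the square up it is a round pin of 16 mm diameter, its last 6 mm tapering to 10 mm.
- spacer_mid (a point): Spacer: a plain aluminium ring, 64 outer diameter, 38 bore, 20 high, lying flat. Point: its centre, 10 above its underside; z is its axis.
- head_mid (a point): Roller head: light grey, two 84 diameter plates with steel rollers between (16 high), on top a square neck 38 x 38, from 16 to 38 up; stands neck up. Underneath a 27 x 27 socket 13 deep, sides parallel to the neck's, then an 18.5 square bore right through. Point: centre, 19 above the underside; z its axis, x and y square to the neck's sides. 0.22 kg.
- cap_mid (a point): Cap: light grey plastic, round base of 64 diameter and 24 high, with a round knob of 38 diameter and 24 high on top (48 in all); standing knob up. Underneath a blind bore of 19 mm, 18 deep. Point: its centre, 24 above its underside; z is its axis, up.
- spacer_seat (a point): Where the spacer's centre belongs: on the shaft's axis, 10 mm out from the face.
- head_seat (a point): Where the roller head's centre belongs: on the axis, 39 mm out from the face (its underside resting on the spacer at 20). It gets there only when its socket is turned to match the shaft's square, to about 7 degrees (repeats every 90); otherwise it stops 10 mm too high, on top of the square.
- cap_seat (a point): Where the cap's centre belongs: on the axis, 82 mm out from the face (its underside resting on the neck of the roller head at 58).
- reagent: Bystander: amber reagent bottle, 70 diameter, 150 tall; leave it alone.
- jar: Bystander: low white jar, 60 diameter, 65 tall; leave it alone.
- beaker: Bystander: glass beaker, 80 diameter, 95 tall; leave it alone.
- rack: Bystander: white tube rack, 90 x 200 x 60 tall; leave it alone.
- screwdriver: Bystander: screwdriver lying flat, 190 long; leave it alone.
- wrench: Bystander: spanner lying flat, 160 long; leave it alone.
- vial: Bystander: clear sample bottle, 56 diameter, 90 tall; leave it alone.
Not all that is in view belongs to the job. Of the things that look like the part that bears spacer_mid, the middle-sized one is meant.

How it is judged:
By the outcome, as a careful person would: the job done as asked, in the order asked, and still so for the second after the job is handed in, with the robot touching nothing.
It also fails if it takes over 72 s, if anything falls off the work surface, if the arm or the gripper's body presses on something with over 40 N, if the wrist force passes 120 N, or if a joint passes its speed limit or range.

## Working session

There is one attempt and no reset: what is moved stays moved. The work goes in short steps, Python scripts to look and compute and a tool call to move; the robot and the scene stay as the last step left them, time stands still between calls to the robot, and variables do not carry over. Pictures are saved under pics/ and viewed, and the job is handed in when it is done.

Besides the shell and the picture viewer there is one more tool, called after "Call:" as a command line: name --argument value ..., lists and objects as JSON in quotes. carry_out: Moves the arm, as the interface text tells. Its arguments: {"type":"object","properties":{"targets":{"type":"array","items":{"type":"array","items":{"type":"array","items":{"type":"number"}}}},"grip_force":{"type":"number"}},"required":["targets"]}

```bash
mkdir -p pics; ls; cat > h.py <<'E'
import numpy as np, cv2
from plant import r
from scipy.spatial.transform import Rotation as R
def save(n,img): cv2.imwrite('pics/'+n, cv2.cvtColor(img,cv2.COLOR_RGB2BGR))
def world(cam,u,v,d,M=None):
    M=M or r.camera_model(cam); K=np.array(M['camera_matrix']); T=np.linalg.inv(np.array(M['world_to_cam']))
    u=np.asarray(u,float);v=np.asarray(v,float);d=np.asarray(d,float)
    p=np.stack([(u-K[0,2])/K[0,0]*d,(v-K[1,2])/K[1,1]*d,d,np.ones_like(d)],-1)
    return (p@T.T)[...,:3]
def proj(M,P):
    K=np.array(M['camera_matrix']);W=np.array(M['world_to_cam']);P=np.atleast_2d(P)
    c=(np.c_[P,np.ones(len(P))]@W.T)[:,:3]; q=c@K.T; return q[:,:2]/q[:,2:]
E
python3 - <<'E'
from h import *
o=r.observe(); print(o)
for n in ['scene','top','wrist']:
    im,d=r.get_image(n); save(n+'0.png',im); np.savez('pics/%s0.npz'%n,im=im,d=d)
    M=r.camera_model(n); print(n,np.round(M['camera_matrix'],1).tolist(),np.round(M['world_to_cam'],3).tolist())
    np.savez('pics/%s0M.npz'%n,K=M['camera_matrix'],W=M['world_to_cam'])
E
```

```text
pics
{'time_s': 0.0, 'joints': array([-1.39270679e+00,  1.04708482e-01,  9.64766596e-02,  1.56389901e+00,
        1.64027554e-05,  1.35311221e+00]), 'joint_vel': array([-1.11389526e-03, -1.16304988e-03, -1.62484006e-03, -1.10408455e-03,
        7.30915075e-04, -8.45744714e-05]), 'joint_torque': array([ 4.73071079e-03, -5.56933522e+01,  5.03644180e+01,  1.74113241e-02,
       -9.74034720e-05, -1.29107519e-05]), 'eef_pos': array([ 0.23126852, -0.55323413,  0.19692105]), 'tool_rot': array([ 0.69332202,  0.13948724, -0.69329174,  0.13854402]), 'ft_force': array([ 0.60490465, -0.33460518,  1.37467511]), 'torque': array([-0.0010267 , -0.02946377,  0.02337976]), 'grip_width': 0.08531251555718736}
scene [[394.2, 0.0, 306.6], [0.0, 394.2, 193.4], [0.0, 0.0, 1.0]] [[-0.498, 0.867, 0.016, 0.279], [0.642, 0.381, -0.666, -0.299], [-0.583, -0.321, -0.746, 1.548], [0.0, 0.0, 0.0, 1.0]]
top [[483.9, 0.0, 324.9], [0.0, 483.9, 201.9], [0.0, 0.0, 1.0]] [[-0.028, -1.0, -0.003, 0.025], [-0.995, 0.029, -0.101, 0.575], [0.101, -0.0, -0.995, 1.474], [0.0, 0.0, 0.0, 1.0]]
wrist [[331.3, 0.0, 316.1], [0.0, 331.3, 198.1], [0.0, 0.0, 1.0]] [[0.385, -0.923, -0.002, -0.599], [-0.876, -0.366, 0.314, -0.04], [-0.291, -0.119, -0.949, 0.381], [0.0, 0.0, 0.0, 1.0]]
```

View pics/scene0.png

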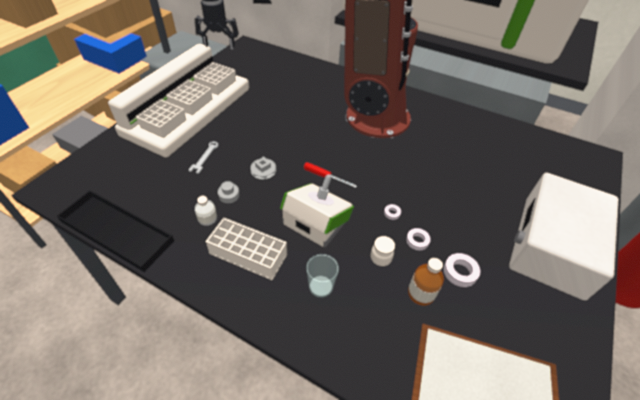

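View pics/top0.png

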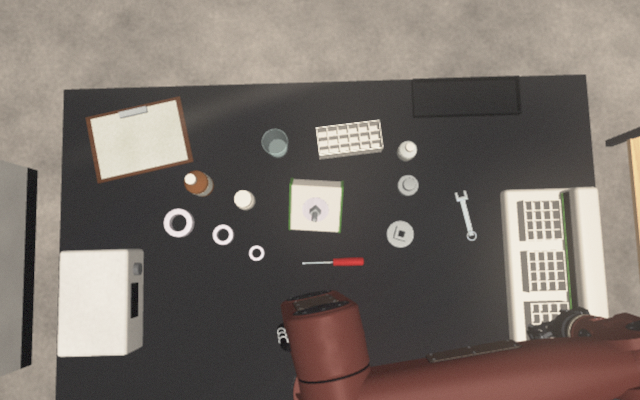

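View pics/wrist0.png

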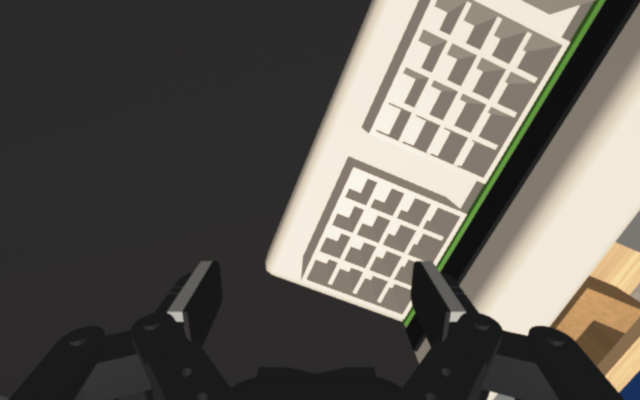

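The three rings are the look-alikes. In the top picture they are large (179,222), middle (222,235) and small (257,253); I will check the middle one's diameter. The head is at (400,234), the cap at (408,185), and the pump is at (316,206) with its shaft at (316,212). Next I measure them.

```bash
python3 - <<'E'
from h import *
o=r.observe(); print(R.from_quat(o['tool_rot']).as_matrix().round(3).tolist())
for cam in ['top','scene']:
    im,d=r.get_image(cam); M=r.camera_model(cam); o=r.observe()
    for t in ['mount','square_top','shaft_tip','spacer_mid','head_mid','cap_mid','spacer_seat','reagent','jar','beaker','rack','screwdriver','wrench','vial']:
        for q in r.pinpoint(cam,t)[:4]:
            u,v=q['centre'][0]*640,q['centre'][1]*400
            dd=d[int(v),int(u)]
            print(cam,t,round(q['confidence'],2),round(u,1),round(v,1),round(float(dd),3),world(cam,u,v,dd,M).round(4))
print(r.observe()['time_s'])
E
```

```text
[[-0.0, 0.386, -0.923], [0.001, -0.923, -0.386], [-1.0, -0.001, -0.0]]
top mount 0.46 316.6 206.4 1.432 [0.5561 0.0332 0.0985]
top square_top 0.44 316.5 211.0 1.41 [0.5408 0.0336 0.1187]
top shaft_tip 0.63 313.4 220.4 1.377 [0.5117 0.0425 0.1498]
top shaft_tip 0.57 314.9 209.5 1.406 [0.5449 0.0381 0.1235]
top spacer_mid 0.74 175.1 221.1 1.528 [ 0.5316  0.483  -0.0006]
top spacer_mid 0.71 401.3 150.6 1.487 [ 0.7243 -0.2308  0.0606]
top spacer_mid 0.67 276.5 147.1 1.545 [0.7585 0.1579 0.0056]
top spacer_mid 0.51 256.0 253.9 1.518 [ 0.4212  0.229  -0.0011]
top head_mid 0.73 401.4 231.9 1.519 [ 0.477  -0.2291  0.0029]
top head_mid 0.3 202.3 182.5 1.439 [0.6372 0.3711 0.0998]
top cap_mid 0.91 407.6 184.7 1.485 [ 0.6194 -0.247   0.0514]
top cap_mid 0.15 205.2 184.7 0.0 [0.4243 0.0083 1.5246]
top spacer_seat 0.67 314.5 207.9 1.417 [0.5505 0.0393 0.1127]
top spacer_seat 0.5 318.6 209.4 1.426 [0.5466 0.0276 0.1036]
top reagent 0.81 203.8 180.8 1.435 [0.6415 0.3657 0.1038]
top jar 0.66 316.1 211.1 1.41 [0.5406 0.0348 0.1187]
top jar 0.65 243.3 201.0 1.464 [0.5817 0.255  0.0686]
top beaker 0.59
[... 828 characters left out ...]
4741 -0.224   0.0249]
scene cap_mid 0.84 229.6 187.3 1.227 [ 0.6251 -0.2399  0.0441]
scene cap_mid 0.48 245.7 249.8 1.073 [ 0.7891 -0.0604  0.046 ]
scene spacer_seat 0.67 319.6 192.6 1.138 [0.5497 0.0354 0.104 ]
scene spacer_seat 0.48 379.4 260.8 1.08 [0.6226 0.2655 0.0251]
scene reagent 0.72 421.7 287.2 0.966 [0.6771 0.3911 0.0817]
scene jar 0.72 378.0 257.6 1.077 [0.621  0.2592 0.0339]
scene beaker 0.69 317.9 284.1 0.975 [0.7951 0.1658 0.0747]
scene beaker 0.28 265.8 167.1 1.313 [ 0.4797 -0.2035  0.0278]
scene rack 0.65 249.2 252.8 1.075 [ 0.7886 -0.05    0.0387]
scene screwdriver 0.68 328.8 175.5 1.122 [0.5152 0.0443 0.149 ]
scene vial 0.79 207.3 219.3 1.158 [ 0.7525 -0.2266  0.0317]
1.65
```

```bash
python3 - <<'E'
import cv2
im=cv2.imread('pics/top0.png'); c=cv2.resize(im[165:275,150:290],None,fx=4,fy=4,interpolation=cv2.INTER_CUBIC)
cv2.imwrite('pics/c1.png',c)
c=cv2.resize(im[160:270,280:430],None,fx=5,fy=5,interpolation=cv2.INTER_CUBIC)
cv2.imwrite('pics/c2.png',c)
E
```

```text
(no output)
```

View pics/c1.png

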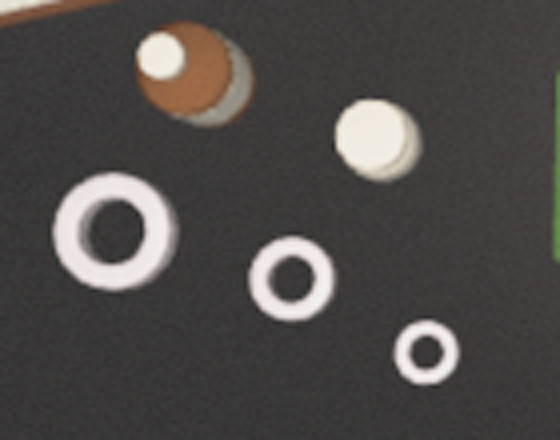

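View pics/c2.png

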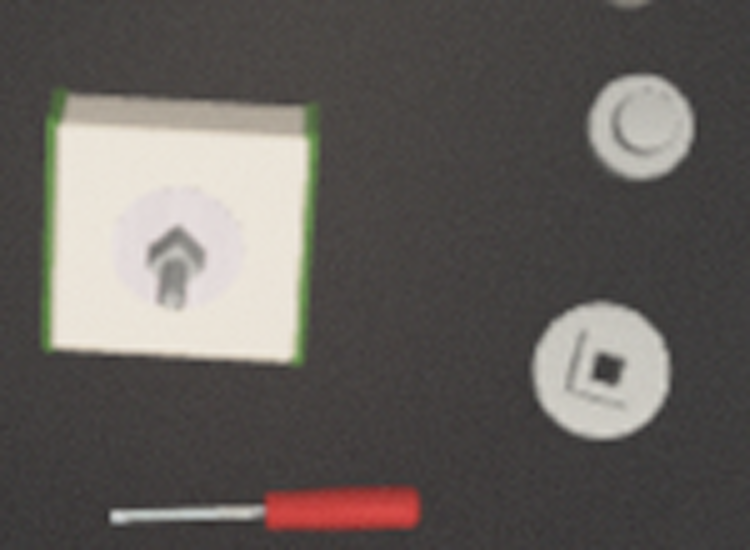

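```bash
cat >> h.py <<'E'
def load(n):
    a=np.load('pics/%s.npz'%n); m=np.load('pics/%sM.npz'%n); M={'camera_matrix':m['K'],'world_to_cam':m['W']}
    im,d=a['im'],a['d']; vv,uu=np.mgrid[0:400,0:640]
    return im,d,M,world('',uu,vv,d,M)
def snap(cam,n):
    M=r.camera_model(cam); im,d=r.get_image(cam); save(n+'.png',im); np.savez('pics/%s.npz'%n,im=im,d=d)
    np.savez('pics/%sM.npz'%n,K=M['camera_matrix'],W=M['world_to_cam'])
E
python3 - <<'E'
from h import *
im,d,M,W=load('top0')
print('table z',np.median(W[100:180,420:500,2]))
for nm,(u0,u1,v0,v1) in {'big':(155,200,205,240),'mid':(205,238,222,248),'small':(244,270,242,264),'head':(380,418,218,250),'cap':(392,424,172,199)}.items():
    P=W[v0:v1,u0:u1].reshape(-1,3); col=im[v0:v1,u0:u1].reshape(-1,3).mean(1)
    m=(P[:,2]>0.008)
    Q=P[m]; print(nm,'z',np.percentile(Q[:,2],[5,50,95]).round(4),'x',np.percentile(Q[:,0],[0,2,98,100]).round(4),'y',np.percentile(Q[:,1],[0,2,98,100]).round(4))
    # brightness-based
    g=(col>90).reshape(v1-v0,u1-u0).astype(np.uint8)
    c,_=cv2.findContours(g,cv2.RETR_EXTERNAL,cv2.CHAIN_APPROX_NONE); c=max(c,key=cv2.contourArea)
    (cx,cy),rad=cv2.minEnclosingCircle(c); area=cv2.contourArea(c)
    m_=cv2.moments(c); print('   pix',m_['m10']/m_['m00']+u0,m_['m01']/m_['m00']+v0,'r_eq px',np.sqrt((area+len(c)/2)/np.pi),'mm',1000*np.sqrt((area+len(c)/2)/np.pi)/483.9*1.5)
# pump face
P=W[170:240,280:350].reshape(-1,3); m=(P[:,2]>0.03)&(P[:,2]<0.2); P=P[m]
rng=np.random.default_rng(0);best=None
for i in range(400):
    a=P[rng.choice(len(P),3,False)]; n=np.cross(a[1]-a[0],a[2]-a[0]); l=np.linalg.norm(n)
    if l<1e-6: continue
    n/=l; n*=np.sign(n[2]); k=abs((P-a[0])@n)<0.002
    if best is None or k.sum()>best[0]: best=(k.sum(),k)
Q=P[best[1]]; c=Q.mean(0); n=np.linalg.svd(Q-c)[2][2]; n*=np.sign(n[2]); print('face',len(P),best[0],c.round(4),n.round(4),np.degrees(np.arccos(n[2])), Q.min(0).round(3),Q.max(0).round(3))
off=(P-c)@n; S=P[(off>0.025)&(off<0.09)]; 
print('shaft pts'); 
for a,b in[(.025,.032),(.032,.045),(.045,.06),(.06,.08)]:
    k=(off>a)&(off<b); print(k.sum(),P[k].mean(0).round(4) if k.sum() else '', off[k].mean())
E
```

```text
table z 0.0017570128764220483
big z [0.0121 0.0277 0.0339] x [0.4243 0.4835 0.5675 0.5793] y [0.0083 0.4242 0.5104 0.5395]
   pix 178.29387852702055 222.4971305595409 r_eq px 15.347615963921077 mm 47.57475500285518
mid z [0.0101 0.0196 0.0268] x [0.4243 0.4548 0.517  0.5226] y [0.0083 0.2991 0.3705 0.3829]
   pix 222.58452722063038 234.34383954154728 r_eq px 10.983598994121039 mm 34.047114054931924
small z [0.0091 0.0155 0.021 ] x [0.4021 0.4054 0.4508 0.457 ] y [0.0083 0.1994 0.2528 0.2619]
   pix 256.1338383838384 252.62373737373738 r_eq px 8.387281135541944 mm 25.999011579485256
head z [0.0117 0.0189 0.0431] x [0.4232 0.4256 0.5107 0.5202] y [-0.2766 -0.2588 -0.1639  0.0083]
   pix 399.7533851915874 233.74301354076636 r_eq px 14.01417852659937 mm 43.44134695164095
cap z [0.0144 0.0278 0.0528] x [0.4243 0.592  0.6536 0.6658] y [-0.2981 -0.2808 -0.2077  0.0083]
   pix 407.6666666666667 184.9544328875681 r_eq px 10.793582275744573 mm 33.458097568954045
face 2706 1045 [0.5554 0.0411 0.0877] [-0.4959  0.0528  0.8668] 29.911617158665646 [ 0.483 -0.043  0.046] [0.622 0.123 0.125]
shaft pts
30 [0.5409 0.0418 0.1128] 0.028966758190565187
18 [0.5376 0.0398 0.1186] 0.03554276295070857
14 [0.5302 0.0406 0.1323] 0.05113118884608546
29 [0.5183 0.0421 0.1484] 0.07096965948850605
```

```bash
cat >> h.py <<'E'
def plan(p,yawdeg=None,o=None):
    """TCP world target, yaw(deg) of tool y axis (mod 180) -> shift cm in tool axes, roll"""
    o=o or r.observe(); A=R.from_quat(o['tool_rot']).as_matrix()
    s=A.T@(np.asarray(p)-o['eef_pos'])*100
    y0=np.degrees(np.arctan2(A[1,1],A[0,1])); 
    roll=0 if yawdeg is None else -np.radians(((yawdeg-y0+90)%180)-90)
    print('t',round(o['time_s'],2),'tcp',o['eef_pos'].round(4),'yawy',round(y0,2),'j6',o['joints'][5].round(2),'F',o['ft_force'].round(1),'g',round(o['grip_width'],4))
    print('  -> shift cm',s.round(2),'roll',round(roll,3)); return s,roll
E
python3 - <<'E'
from h import *
im,d,M,W=load('wrist0'); T=np.linalg.inv(M['world_to_cam']); o=r.observe()
A=R.from_quat(o['tool_rot']).as_matrix()
print('cam in tool',(A.T@(T[:3,3]-o['eef_pos'])).round(4)); print((A.T@T[:3,:3]).round(3))
# level edge dir of mount
im,d,M,W=load('top0')
P=W[170:240,280:350].reshape(-1,3)
for c in [(-0.4959,0.0528)]: print(np.degrees(np.arctan2(-c[1],-c[0])))
plan([0.50,0.04,0.32],-90)
E
```

```text
cam in tool [-0.1754  0.     -0.081 ]
[[ 0.002 -0.314  0.949]
 [ 1.    -0.    -0.002]
 [ 0.001  0.949  0.314]]
-6.077560968121147
t 1.65 tcp [ 0.2313 -0.5536  0.1977] yawy -67.32 j6 1.35 F [ 0.8  1.1 -0.4] g 0.0852
  -> shift cm [-12.23 -44.41 -47.68] roll 0.396
```

```bash
sed -i 's/+90)%180)-90)/+180)%360)-180)/' h.py; python3 - <<'E'
from h import *
plan([0.50,0.04,0.28],90)
E
```

```text
t 1.65 tcp [ 0.2313 -0.5536  0.1977] yawy -67.32 j6 1.35 F [ 0.8  1.1 -0.4] g 0.0852
  -> shift cm [ -8.23 -44.41 -47.68] roll -2.746
```

Call:
carry_out --targets '[[[-8.2,-4,-4.5,-0.15,8.5],[-8.2,-44.4,-47.7,-2.75,8.5],[-8.2,-44.4,-47.7,-2.75,8.5],[-8.2,-44.4,-47.7,-2.75,8.5],[-8.2,-44.4,-47.7,-2.75,8.5],[-8.2,-44.4,-47.7,-2.75,8.5],[-8.2,-44.4,-47.7,-2.75,8.5],[-8.2,-44.4,-47.7,-2.75,8.5]]]'

```text
time_s: 2.45
eef_pos: [0.3884, -0.2069, 0.2618]
tool_rot: [0.492, 0.507, -0.492, 0.508]
ft_force: [0.7, 1.0, -0.2]
grip_width: 0.0847
```

```bash
python3 - <<'E'
from h import *
plan([0.50,0.04,0.28],90)
E
```

```text
t 2.45 tcp [ 0.3884 -0.2069  0.2618] yawy 1.76 j6 0.75 F [ 0.7  1.  -0.2] g 0.0847
  -> shift cm [ -1.83  11.92 -24.34] roll -1.54
```

Call:
carry_out --targets '[[[-1.5,10.5,-22,-1.42,8.5],[-1.5,10.5,-22,-1.42,8.5],[-1.5,10.5,-22,-1.42,8.5],[-1.5,10.5,-22,-1.42,8.5],[-1.5,10.5,-22,-1.42,8.5],[-1.5,10.5,-22,-1.42,8.5],[-1.5,10.5,-22,-1.42,8.5],[-1.5,10.5,-22,-1.42,8.5]]]'

```text
time_s: 3.25
eef_pos: [0.4875, 0.0145, 0.2764]
tool_rot: [0.119, 0.697, -0.119, 0.697]
ft_force: [0.1, -0.6, -0.0]
grip_width: 0.0852
```

Call:
carry_out --targets '[[[0,0,0,-0.24,8.5],[0,0,0,-0.24,8.5],[0,0,0,-0.24,8.5],[0,0,0,-0.24,8.5]]]'

```text
time_s: 3.65
eef_pos: [0.4874, 0.0138, 0.2764]
tool_rot: [0.038, 0.706, -0.038, 0.706]
ft_force: [-0.4, -0.5, 0.6]
grip_width: 0.0851
```

```bash
python3 - <<'E'
from h import *
plan([0.50,0.04,0.28],90)
snap('wrist','w1')
E
```

```text
t 3.65 tcp [0.4874 0.0138 0.2764] yawy 83.78 j6 -0.13 F [-0.4 -0.5  0.6] g 0.0851
  -> shift cm [-0.36  2.74  0.97] roll -0.109
```

View pics/w1.png

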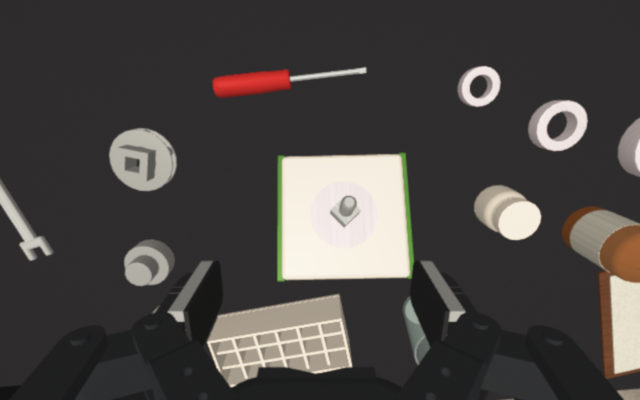

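```bash
python3 - <<'E'
from h import *
im,d,M,W=load('w1')
P=W[150:285,272:415].reshape(-1,3); I=im[150:285,272:415].reshape(-1,3).astype(int)
wh=(I.min(1)>170)&(P[:,2]>0.03)
Q=P[wh]
rng=np.random.default_rng(0);best=(0,)
for i in range(300):
    a=Q[rng.choice(len(Q),3,False)]; n=np.cross(a[1]-a[0],a[2]-a[0]); l=np.linalg.norm(n)
    if l<1e-8: continue
    n/=l; n*=np.sign(n[2]); k=abs((Q-a[0])@n)<0.002
    if k.sum()>best[0]: best=(k.sum(),k)
F=Q[best[1]]; c=F.mean(0); n=np.linalg.svd(F-c)[2][2]; n*=np.sign(n[2])
print(len(Q),best[0],'c',c.round(4),'n',n.round(4),'tilt',np.degrees(np.arccos(n[2])))
# in-plane extents
h=np.array([-n[0],-n[1],0]); h/=np.linalg.norm(h)
yv=np.cross([0,0,1],h); xv=np.cross(yv,n)
# rectify using face plane, check outline
K=np.array(M['camera_matrix'])
def rect(h0,name,ex=0.09,res=0.0004,ori=c):
    N=int(2*ex/res); a=(np.arange(N)-N/2)*res
    X,Y=np.meshgrid(a,a,indexing='ij') # rows: x, cols: y
    Pt=ori+X[...,None]*xv+Y[...,None]*yv+h0*n
    uv=proj(M,Pt.reshape(-1,3)).reshape(N,N,2).astype(np.float32)
    out=cv2.remap(im,uv[...,0],uv[...,1],cv2.INTER_CUBIC); save(name,out); return out
o=rect(0,'r_face.png')
g=(o.min(2)>170).astype(np.uint8)
cs,_=cv2.findContours(g,cv2.RETR_EXTERNAL,cv2.CHAIN_APPROX_NONE); k=max(cs,key=cv2.contourArea)
(rc,sz,ang)=cv2.minAreaRect(k); print('face rect',rc,np.array(sz)*0.4,ang)
N=o.shape[0]; cc=c+(rc[1]-N/2)*.0004*xv+(rc[0]-N/2)*.0004*yv
print('face centre',cc.round(4),'xv',xv.round(4),'yv',yv.round(4))
np.savez('mount0.npz',c=cc,n=n,xv=xv,yv=yv)
o=rect(0.030,'r_sq.png',ex=0.05,res=0.0002,ori=cc)
# shaft points 3D
P2=W[190:230,325:365].reshape(-1,3); off=(P2-cc)@n
for a,b in [(.026,.033),(.035,.045),(.045,.06),(.068,.08)]:
    k=(off>a)&(off<b); 
    if k.sum(): print(k.sum(),'x,y in plane',((P2[k]-cc)@xv).mean().round(4),((P2[k]-cc)@yv).mean().round(4), off[k].mean().round(4))
E
```

```text
14721 13667 c [0.5541 0.0394 0.0865] n [-0.4978  0.0419  0.8663] tilt 29.969642820603855
face rect (223.99996948242188, 217.99996948242188) [145.59997559 146.39997559] -0.0
face centre [0.5518 0.0394 0.0852] xv [ 0.8632 -0.0727  0.4995] yv [ 0.0839  0.9965 -0.    ]
243 x,y in plane 0.0035 -0.0005 0.0299
20 x,y in plane 0.0056 -0.0012 0.0408
34 x,y in plane 0.005 -0.0022 0.0522
187 x,y in plane 0.0002 0.0005 0.0721
```

View pics/r_face.png

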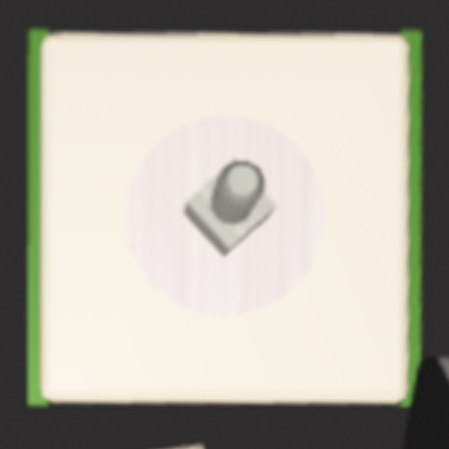

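View pics/r_sq.png

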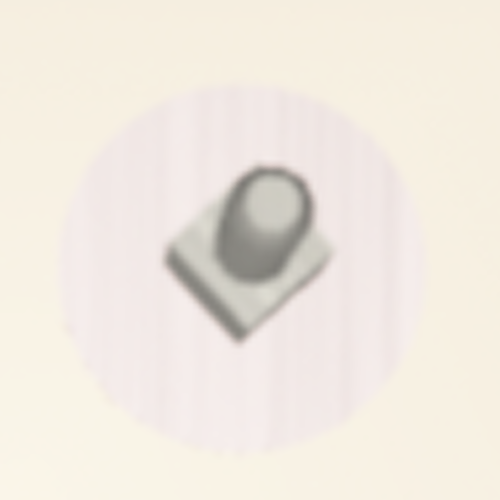

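```bash
python3 - <<'E'
from h import *
im,d,M,W=load('w1'); o=r.observe(); A=R.from_quat(o['tool_rot']).as_matrix()
T=(W-o['eef_pos'])@A*1000  # tool coords mm
for v in range(255,330,6):
    print(v,[(u,T[v,u].round(0).astype(int).tolist()) for u in (188,200,210,216,418,424,432,446) if 0<d[v,u]<0.2])
m=(d>0)&(d<0.18); Q=T[m]; print(len(Q),Q.min(0),Q.max(0)); 
vv,uu=np.where(m); i=np.argsort(-Q[:,0])[:15]; print([(uu[j],vv[j],Q[j].round(0).tolist()) for j in i])
E
```

```text
255 []
261 [(210, [-50, -45, -10]), (216, [-49, -43, -10]), (418, [-49, 44, -10]), (424, [-50, 46, -10])]
267 [(200, [-56, -48, -11]), (210, [-55, -44, -11]), (216, [-52, -42, -9]), (418, [-53, 43, -9]), (424, [-55, 45, -10]), (432, [-57, 47, -11])]
273 [(188, [-53, -54, -6]), (200, [-60, -46, -11]), (210, [-60, -42, -11]), (216, [-53, -42, -6]), (418, [-55, 42, -8]), (424, [-60, 43, -11]), (432, [-59, 47, -10])]
279 [(188, [-57, -52, -6]), (200, [-64, -45, -11]), (210, [-59, -43, -8]), (216, [-54, -42, -4]), (418, [-56, 42, -5]), (424, [-63, 42, -10]), (432, [-64, 45, -10]), (446, [-57, 53, -6])]
285 [(188, [-69, -48, -11]), (200, [-69, -43, -11]), (210, [-61, -42, -6]), (216, [-54, -42, -1]), (418, [-55, 43, -2]), (424, [-62, 43, -6]), (432, [-68, 44, -10]), (446, [-68, 49, -10])]
291 [(188, [-72, -47, -10]), (200, [-72, -42, -10]), (210, [-61, -42, -3]), (216, [-55, -42, 1]), (418, [-57, 43, 0]), (424, [-64, 43, -5]), (432, [-71, 43, -9]), (446, [-73, 47, -11])]
297 [(188, [-76, -45, -10]), (200, [-73, -42, -8]), (210, [-62, -43, -1]), (216, [-55, -42, 4]), (418, [-57, 43, 3]), (4
[... 1076 characters left out ...]
, 3.0]), (np.int64(222), np.int64(288), [-46.0, -43.0, 5.0]), (np.int64(222), np.int64(283), [-46.0, -42.0, 3.0]), (np.int64(221), np.int64(273), [-46.0, -42.0, -2.0]), (np.int64(220), np.int64(266), [-46.0, -42.0, -6.0]), (np.int64(412), np.int64(275), [-46.0, 43.0, -1.0]), (np.int64(221), np.int64(283), [-46.0, -43.0, 3.0]), (np.int64(222), np.int64(290), [-47.0, -43.0, 6.0]), (np.int64(222), np.int64(285), [-47.0, -42.0, 4.0]), (np.int64(221), np.int64(277), [-47.0, -42.0, -1.0]), (np.int64(221), np.int64(276), [-47.0, -42.0, -1.0]), (np.int64(221), np.int64(274), [-47.0, -42.0, -2.0]), (np.int64(411), np.int64(286), [-47.0, 43.0, 4.0]), (np.int64(411), np.int64(285), [-47.0, 43.0, 4.0])]
```

```bash
python3 - <<'E'
from h import *
im,d,M,W=load('w1')
print('table z',np.median(W[20:60,250:450,2]), W[85,480].round(3), 'cap top',W[270,140].round(3),'head',W[175,155].round(3))
print((np.linalg.inv(M['world_to_cam'])[:3,3]).round(4))
snap('scene','s1'); im,d,M,W=load('s1')
o=r.observe(); A=R.from_quat(o['tool_rot']).as_matrix()
T=(W-o['eef_pos'])@A*1000
m=(d>0)&(abs(T[...,1])<75)&(abs(T[...,2])<60)&(T[...,0]>-130)&(T[...,0]<40)
Q=T[m]; vv,uu=np.where(m); print(len(Q)); 
i=np.argsort(-Q[:,0])[:40]; print([(int(uu[j]),int(vv[j]),Q[j].round(0).tolist()) for j in i[::3]])
c=im[max(0,vv.min()-20):vv.max()+60,uu.min()-40:uu.max()+40]; save('c3.png',cv2.resize(c,None,fx=4,fy=4,interpolation=cv2.INTER_CUBIC)); print(c.shape,uu.min(),vv.min())
print(proj(M,o['eef_pos']))
E
```

```text
table z 1.385320786587152e-05 [ 0.426  0.234 -0.   ] cap top [ 0.618 -0.246  0.047] head [ 0.494 -0.206  0.017]
[0.4075 0.0226 0.4524]
767
[(313, 112, [-46.0, -43.0, 3.0]), (342, 126, [-47.0, 50.0, 7.0]), (339, 125, [-49.0, 43.0, 11.0]), (311, 112, [-50.0, -44.0, 11.0]), (342, 125, [-51.0, 50.0, 9.0]), (340, 125, [-52.0, 46.0, 12.0]), (311, 111, [-53.0, -44.0, 11.0]), (342, 124, [-53.0, 49.0, 8.0]), (316, 108, [-54.0, -41.0, -7.0]), (314, 109, [-55.0, -42.0, 1.0]), (339, 123, [-56.0, 43.0, 12.0]), (310, 110, [-57.0, -46.0, 13.0]), (313, 109, [-57.0, -42.0, 5.0]), (311, 110, [-58.0, -43.0, 12.0])]
(123, 134, 3) 302 83
[[326.30859479 131.51496162]]
```

View pics/c3.png

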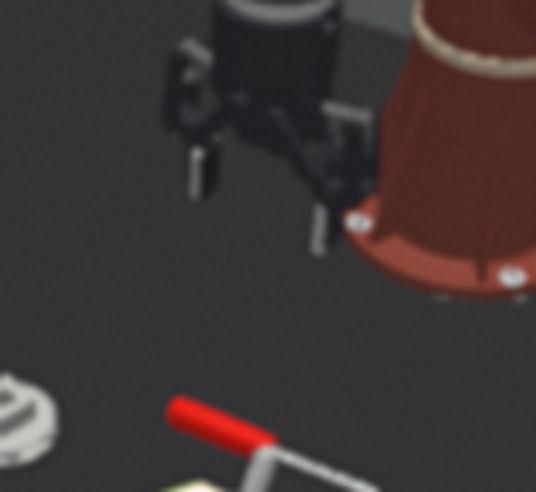

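```bash
python3 - <<'E'
from h import *
for nm,box in {'w1':(500,610,80,165),'top0':(205,240,220,250)}.items():
    im,d,M,W=load(nm); u0,u1,v0,v1=box
    # rectify onto plane z=0.02
    cx,cy=0.48,0.335; res=.0004; N=300; a=(np.arange(N)-N/2)*res
    X,Y=np.meshgrid(cx+a,cy+a,indexing='ij')
    uv=proj(M,np.stack([X,Y,0*X+.02],-1).reshape(-1,3)).reshape(N,N,2).astype(np.float32)
    o=cv2.remap(im,uv[...,0],uv[...,1],cv2.INTER_CUBIC); save('ring_%s.png'%nm,o)
    g=(o.min(2)>205).astype(np.uint8); cs,_=cv2.findContours(g,cv2.RETR_EXTERNAL,cv2.CHAIN_APPROX_NONE); k=max(cs,key=cv2.contourArea)
    e=cv2.fitEllipse(k); print(nm,cx+(e[0][1]-N/2)*res,cy+(e[0][0]-N/2)*res,np.array(e[1])*res*1000)
    cs,_=cv2.findContours(g,cv2.RETR_CCOMP,cv2.CHAIN_APPROX_NONE)
    for k in sorted(cs,key=cv2.contourArea)[-3:]:
        e=cv2.fitEllipse(k); print('   ',cx+(e[0][1]-N/2)*res,cy+(e[0][0]-N/2)*res,np.array(e[1])*res*1000)
E
```

```text
w1 0.48683354492187497 0.33048726196289063 [60.76003418 61.25206909]
    0.48681520385742183 0.3306834899902344 [39.83895569 40.1401001 ]
    0.48683354492187497 0.33048726196289063 [60.76003418 61.25206909]
top0 0.4848555908203125 0.3293077331542969 [60.02446899 60.76899414]
    0.4847059753417969 0.3295375854492188 [40.11457214 40.87550049]
    0.4848555908203125 0.3293077331542969 [60.02446899 60.76899414]
```

View pics/ring_w1.png

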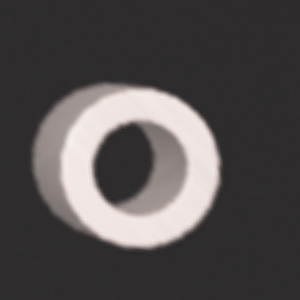

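```bash
python3 - <<'E'
from h import *
plan([0.486,0.330,0.13],85.2)
E
```

```text
t 3.75 tcp [0.4874 0.0138 0.2764] yawy 83.81 j6 -0.13 F [-0.5  0.6 -0.5] g 0.0848
  -> shift cm [14.64 31.42 -3.55] roll -0.024
```

Call:
carry_out --targets '[[[2,31.4,-3.5,-0.024,6.4],[4,31.4,-3.5,-0.024,6.4],[8,31.4,-3.5,-0.024,6.4],[14.6,31.4,-3.5,-0.024,6.4],[14.6,31.4,-3.5,-0.024,6.4],[14.6,31.4,-3.5,-0.024,6.4],[14.6,31.4,-3.5,-0.024,6.4],[14.6,31.4,-3.5,-0.024,6.4]]]'

```text
time_s: 4.55
eef_pos: [0.4829, 0.3325, 0.1258]
tool_rot: [0.028, 0.708, -0.029, 0.705]
ft_force: [-0.4, -0.3, -0.4]
grip_width: 0.0639
```

Call:
carry_out --targets '[[[0,0,0,0,6.4],[0,0,0,0,6.4]]]'

```text
time_s: 4.75
eef_pos: [0.4863, 0.3292, 0.1314]
tool_rot: [0.029, 0.706, -0.029, 0.707]
ft_force: [0.2, 0.2, -0.5]
grip_width: 0.0644
```

```bash
cat >> h.py <<'E'
def tips(n,o):
    im,d,M,W=load(n); A=R.from_quat(o['tool_rot']).as_matrix(); T=(W-o['eef_pos'])@A*1000
    for s in (-1,1):
        m=(d>0)&(d<0.19)&(T[...,1]*s>1)&(T[...,0]>-90)&(abs(T[...,2])<14)
        Q=T[m]; i=np.argsort(-Q[:,0])[:200]; print('tip x',np.percentile(Q[:,0],[99,99.8]).round(1),'y',Q[i,1].mean().round(1),'z',Q[i,2].min().round(1),Q[i,2].max().round(1))
E
python3 - <<'E'
from h import *
o=r.observe(); snap('wrist','w2'); tips('w2',o); plan([0.486,0.330,0.0],85.2,o)
im,d,M,W=load('w2'); res=.0004;N=300;cx,cy=.486,.33;a=(np.arange(N)-N/2)*res
X,Y=np.meshgrid(cx+a,cy+a,indexing='ij')
uv=proj(M,np.stack([X,Y,0*X+.02],-1).reshape(-1,3)).reshape(N,N,2).astype(np.float32)
o=cv2.remap(im,uv[...,0],uv[...,1],cv2.INTER_CUBIC); save('ring_w2.png',o)
g=(o.min(2)>205).astype(np.uint8); cs,_=cv2.findContours(g,cv2.RETR_CCOMP,cv2.CHAIN_APPROX_NONE)
for k in sorted(cs,key=cv2.contourArea)[-3:]:
        e=cv2.fitEllipse(k); print('   ',cx+(e[0][1]-N/2)*res,cy+(e[0][0]-N/2)*res,np.array(e[1])*res*1000)
E
```

```text
tip x [-41.7 -40. ] y -32.8 z -11.1 11.6
tip x [-41.8 -39.9] y 33.2 z -11.0 11.2
t 4.75 tcp [0.4863 0.3292 0.1314] yawy 85.26 j6 0.46 F [ 0.2  0.2 -0.5] g 0.0644
  -> shift cm [13.14  0.08 -0.05] roll 0.001
    0.4864977661132812 0.33121593017578127 [39.14121704 39.50161438]
    0.48645433349609374 0.3311794372558594 [61.08531494 61.55006714]
```

View pics/w2.png

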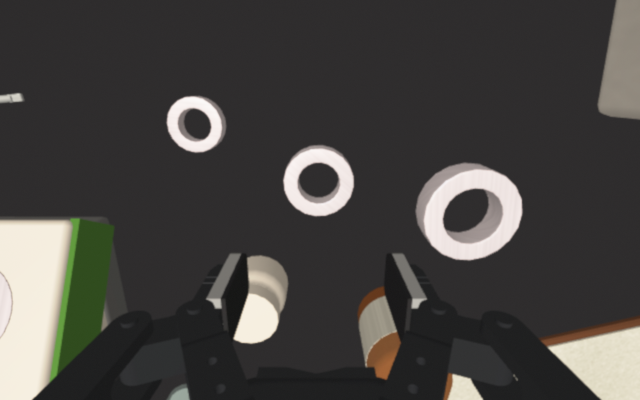

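Call:
carry_out --targets '[[[4,0.2,0,0,7.6],[8,0.2,0,0,7.6],[11,0.2,0,0,7.6],[12.5,0.2,0,0,7.6],[12.5,0.2,0,0,7.6]]]'

```text
time_s: 5.3
eef_pos: [0.4854, 0.3305, 0.0045]
tool_rot: [0.029, 0.707, -0.03, 0.706]
ft_force: [0.2, -0.7, 0.2]
grip_width: 0.076
```

```bash
python3 - <<'E'
from h import *
o=r.observe(); snap('wrist','w3'); tips('w3',o); plan([0.4865,0.331,-0.031],85.2,o)
E
```

```text
tip x [-9.3 -4.5] y -19.6 z -13.7 14.0
tip x [-1.4  0.8] y 131.2 z -13.7 -0.1
t 5.3 tcp [0.4854 0.3305 0.0045] yawy 85.22 j6 0.46 F [ 0.2 -0.7  0.2] g 0.076
  -> shift cm [3.54 0.06 0.11] roll 0.0
```

View pics/w3.png

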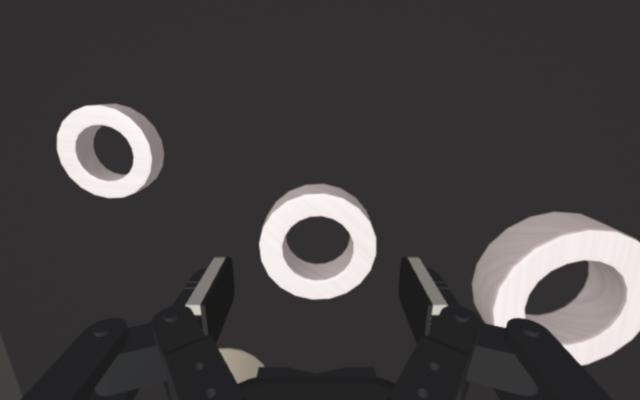

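Call:
carry_out --targets '[[[2.5,0.05,0.1,0,7.6],[3.6,0.05,0.1,0,7.6],[3.6,0.05,0.1,0,7.6],[3.6,0.05,0.1,0,6.0],[3.6,0.05,0.1,0,5.5],[3.6,0.05,0.1,0,5.5],[3.6,0.05,0.1,0,5.5]]]' --grip_force 25

```text
time_s: 6.05
eef_pos: [0.488, 0.3326, -0.0289]
tool_rot: [0.029, 0.706, -0.029, 0.707]
ft_force: [-1.2, -1.0, 6.0]
grip_width: 0.0631
```

```bash
python3 - <<'E'
from h import *
o=r.observe(); snap('wrist','w4'); plan([0.4865,0.331,-0.031],85.2,o)
# pretilt spot
m=np.load('mount0.npz'); c,n,xv,yv=m['c'],m['n'],m['xv'],m['yv']
print(c.round(4),n.round(4))
E
```

```text
t 6.05 tcp [ 0.488   0.3326 -0.0289] yawy 85.32 j6 0.46 F [-1.2 -1.   6. ] g 0.0631
  -> shift cm [ 0.21 -0.17 -0.14] roll 0.002
[0.5518 0.0394 0.0852] [-0.4978  0.0419  0.8663]
```

View pics/w4.png

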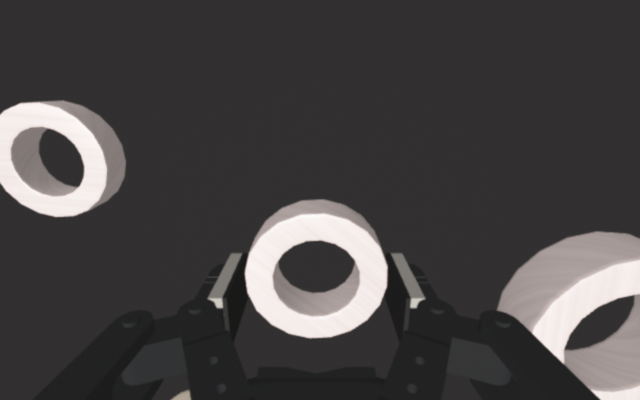

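```bash
cat >> h.py <<'E'
m_=np.load('mount0.npz'); MC,MN,MX,MY=m_['c'],m_['n'],m_['xv'],m_['yv']
def goto(sx,sy,sz,tx,tz=0.0,dz=0.0,yaw=85.2,o=None):
    """bring tool point (tool x=tx, y=0, z=tz [m]) to slope point (sx,sy,sz)[m] plus world dz"""
    P=MC+sx*MX+sy*MY+sz*MN+np.array([0,0,dz]); o=o or r.observe()
    a=np.radians(yaw); zd=np.array([np.sin(a),-np.cos(a),0]) # tool z = x cross y
    return plan(P-np.array([0,0,-tx])-tz*zd if False else P-(np.array([0,0,-1.])*tx)-tz*zd,yaw,o)
E
python3 - <<'E'
from h import *
goto(0,.07,.016,-.045,-.0015,dz=.10)
E
```

```text
t 6.1 tcp [ 0.488   0.3326 -0.0289] yawy 85.32 j6 0.46 F [-1.2 -0.3  5.9] g 0.0631
  -> shift cm [-18.29 -21.68   8.16] roll 0.002
```

Call:
carry_out --targets '[[[-4,0,0,0,5.5],[-9,0,0,0,5.5],[-14,0,0,0,5.5],[-18,0,0,0,5.5],[-18,0,0,0,5.5]]]'

```text
time_s: 6.6
eef_pos: [0.4903, 0.3336, 0.1571]
tool_rot: [0.03, 0.703, -0.027, 0.71]
ft_force: [0.4, -0.0, -0.1]
grip_width: 0.063
```

```bash
python3 - <<'E'
from h import *
goto(0,.07,.016,-.045,-.0015,dz=.06)
snap('wrist','w5')
E
```

```text
t 6.6 tcp [0.4903 0.3336 0.1571] yawy 85.32 j6 0.46 F [ 0.4 -0.  -0.1] g 0.063
  -> shift cm [  4.28 -21.84   7.86] roll 0.002
```

View pics/w5.png

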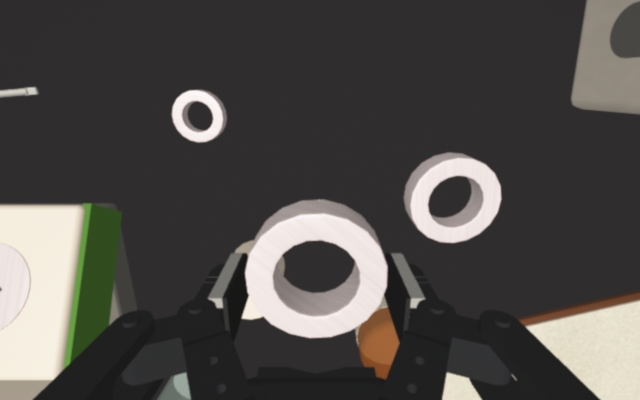

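Call:
carry_out --targets '[[[0,-21.8,7.9,0,5.5],[0,-21.8,7.9,0,5.5],[0,-21.8,7.9,0,5.5],[0,-21.8,7.9,0,5.5],[2,-21.8,7.9,0,5.5],[4.3,-21.8,7.9,0,5.5],[4.3,-21.8,7.9,0,5.5],[4.3,-21.8,7.9,0,5.5]]]'

```text
time_s: 7.45
eef_pos: [0.5469, 0.1088, 0.1057]
tool_rot: [0.029, 0.707, -0.029, 0.706]
ft_force: [-0.1, 0.6, -1.3]
grip_width: 0.0635
```

```bash
python3 - <<'E'
from h import *
goto(0,.07,.016,-.045,-.0015,dz=.0)
E
```

```text
t 7.45 tcp [0.5469 0.1088 0.1057] yawy 85.33 j6 0.04 F [-0.1  0.6 -1.3] g 0.0635
  -> shift cm [5.16 0.13 0.43] roll 0.002
```

Call:
carry_out --targets '[[[2.8,0.1,0.4,0,5.5],[3.2,0.1,0.4,0,5.5],[3.6,0.1,0.4,0,5.5],[3.9,0.1,0.4,0,5.5],[4.2,0.1,0.4,0,5.5],[4.5,0.1,0.4,0,5.5]]]'

```text
time_s: 8.05
eef_pos: [0.5506, 0.1104, 0.0625]
tool_rot: [0.029, 0.707, -0.028, 0.706]
ft_force: [-8.4, 3.2, 4.9]
grip_width: 0.0633
```

```bash
python3 - <<'E'
from h import *
goto(0,.07,.016,-.045,-.0015,dz=.0)
snap('wrist','w6'); snap('scene','s6')
im=cv2.imread('pics/s6.png'); cv2.imwrite('pics/c6.png',cv2.resize(im[120:260,250:400],None,fx=4,fy=4,interpolation=cv2.INTER_CUBIC))
E
```

```text
t 8.05 tcp [0.5506 0.1104 0.0625] yawy 85.4 j6 0.04 F [-8.4  3.2  4.9] g 0.0633
  -> shift cm [ 0.84 -0.07  0.07] roll 0.003
```

View pics/w6.png

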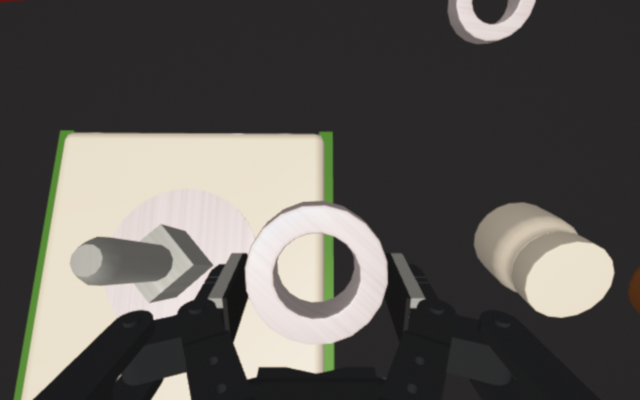

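View pics/c6.png

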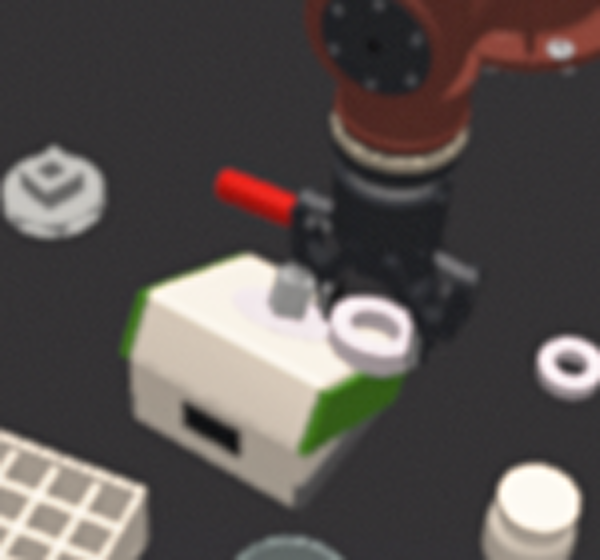

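```bash
cat >> h.py <<'E'
def fitplane(Q,tol=.0015):
    rng=np.random.default_rng(0);best=(0,)
    for i in range(300):
        a=Q[rng.choice(len(Q),3,False)]; n=np.cross(a[1]-a[0],a[2]-a[0]); l=np.linalg.norm(n)
        if l<1e-7: continue
        n/=l; k=abs((Q-a[0])@n)<tol
        if k.sum()>best[0]: best=(k.sum(),k)
    F=Q[best[1]]; c=F.mean(0); n=np.linalg.svd(F-c)[2][2]; n*=np.sign(n[2]); return c,n,best[0],best[1]
def ang(n):
    print('   tilt %.1f  err to mount axis %.1f; comps along slope-x %.1f, y %.1f'%(np.degrees(np.arccos(n[2])),np.degrees(np.arccos(min(1,n@MN))),np.degrees(np.arcsin(n@MX)),np.degrees(np.arcsin(n@MY))))
E
python3 - <<'E'
from h import *
im,d,M,W=load('w6')
P=W[200:345,246:388].reshape(-1,3); D=d[200:345,246:388].ravel(); I=im[200:345,246:388].reshape(-1,3).min(1)
k=(D<.2)&(D>.05)&(I>190)
c,n,cnt,kk=fitplane(P[k]); print(k.sum(),cnt,c.round(4),n.round(3)); ang(n)
print(((P[k][kk]-MC)@np.c_[MX,MY,MN]).mean(0))
E
```

```text
13588 9073 [0.5477 0.1103 0.1111] [-0.231  0.036  0.972]
   tilt 13.5  err to mount axis 16.5; comps along slope-x 16.5, y 1.0
[0.0042286  0.07031714 0.02749566]
```

Call:
carry_out --targets '[[[0.3,0,0.1,0,5.5],[0.6,0,0.1,0,5.5],[0.9,0,0.1,0,5.5],[1.0,0,0.1,0,5.5]]]'

```text
time_s: 8.55
eef_pos: [0.5531, 0.1099, 0.054]
tool_rot: [0.029, 0.706, -0.028, 0.707]
ft_force: [-11.1, 2.1, 18.1]
grip_width: 0.063
```

```bash
cat >> h.py <<'E'
def ringtilt(n_):
    im,d,M,W=load(n_)
    P=W[190:360,236:398].reshape(-1,3); D=d[190:360,236:398].ravel(); I=im[190:360,236:398].reshape(-1,3).min(1)
    k=(D<.2)&(D>.05)&(I>190)
    c,n,cnt,kk=fitplane(P[k]); print(k.sum(),cnt,c.round(4),n.round(3)); ang(n)
    print(((P[k][kk]-MC)@np.c_[MX,MY,MN]).mean(0).round(4))
E
python3 - <<'E'
from h import *
goto(0,.07,.016,-.045,-.0015,dz=.0)
snap('wrist','w7'); ringtilt('w7')
E
```

```text
t 8.55 tcp [0.5531 0.1099 0.054 ] yawy 85.38 j6 0.04 F [-11.1   2.1  18.1] g 0.063
  -> shift cm [-0.01 -0.04 -0.19] roll 0.003
17046 9574 [0.5496 0.1099 0.1034] [-0.492  0.087  0.866]
   tilt 30.0  err to mount axis 2.6; comps along slope-x 0.1, y 2.6
[0.0021 0.07   0.0198]
```

Call:
carry_out --targets '[[[-2,0,0,0,5.5],[-6,0,0,0,5.5],[-10,0,0,0,5.5],[-11.5,0,0,0,5.5],[-11.5,-5,0,0,5.5],[-11.5,-7,-3,0,5.5],[-11.5,-7,-4,0,5.5],[-11.5,-7,-4,0,5.5]]]' --grip_force 40

```text
time_s: 9.4
eef_pos: [0.5068, 0.0423, 0.167]
tool_rot: [0.029, 0.706, -0.029, 0.707]
ft_force: [0.7, 0.3, -1.3]
grip_width: 0.0624
```

```bash
cat >> h.py <<'E'
def circ(n_,o,box=(190,370,226,408),thr=190,dmax=.2,name=None):
    im,d,M,W=load(n_); v0,v1,u0,u1=box
    P=W[v0:v1,u0:u1].reshape(-1,3); D=d[v0:v1,u0:u1].ravel(); I=im[v0:v1,u0:u1].reshape(-1,3).min(1)
    k=(D<dmax)&(D>.05)&(I>thr); c,n,cnt,kk=fitplane(P[k]); 
    Q=P[k][kk]; e1=np.cross([0,1,0],n); e1/=np.linalg.norm(e1); e2=np.cross(n,e1)
    q=np.c_[(Q-c)@e1,(Q-c)@e2]
    res=.0003;N=400; g=np.zeros((N,N),np.uint8); ij=np.round(q/res+N/2).astype(int); ok=((ij>=0)&(ij<N)).all(1); g[ij[ok,0],ij[ok,1]]=1
    g=cv2.morphologyEx(g,cv2.MORPH_CLOSE,np.ones((5,5)))
    cs,_=cv2.findContours(g,cv2.RETR_CCOMP,cv2.CHAIN_APPROX_NONE); A=R.from_quat(o['tool_rot']).as_matrix()
    if name: cv2.imwrite('pics/'+name,g*255)
    ang(n)
    for k in sorted(cs,key=cv2.contourArea)[-2:]:
        e=cv2.fitEllipse(k); C=c+(e[0][1]-N/2)*res*e1+(e[0][0]-N/2)*res*e2
        print('  ellipse mm',(np.array(e[1])*res*1000).round(1),'C world',C.round(4),'tool mm',((C-o['eef_pos'])@A*1000).round(1),'slope mm',((C-MC)@np.c_[MX,MY,MN]*1000).round(1))
    return n
E
python3 - <<'E'
from h import *
o=r.observe();snap('wrist','w8'); circ('w8',o,name='g8.png'); plan(o['eef_pos'],None,o)
E
```

```text
tilt 26.6  err to mount axis 4.3; comps along slope-x 3.5, y 2.4
  ellipse mm [39.  39.1] C world [0.5025 0.0428 0.2155] tool mm [-48.5   0.2  -4.2] slope mm [ 22.3  -0.7 137.6]
  ellipse mm [61.9 62.2] C world [0.5025 0.0429 0.2155] tool mm [-48.5   0.3  -4.3] slope mm [ 22.2  -0.6 137.6]
t 9.4 tcp [0.5068 0.0423 0.167 ] yawy 85.27 j6 -0.09 F [ 0.7  0.3 -1.3] g 0.0624
  -> shift cm [0. 0. 0.] roll 0
```

View pics/w8.png

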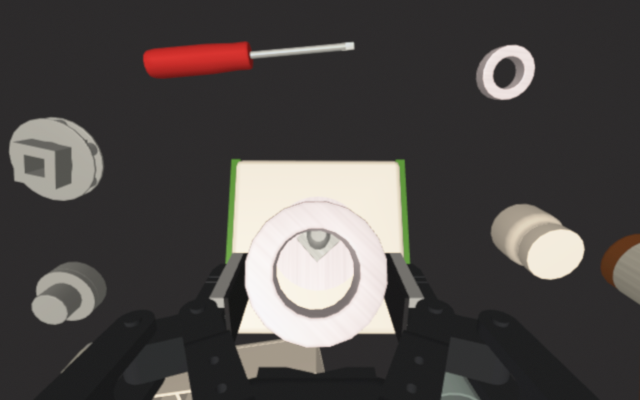

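```bash
python3 - <<'E'
from h import *
a,_=goto(0,0.0,.100,-.0485,-.0042); b,_=goto(0,0.0,.0205,-.0485,-.0042); print(b-a)
E
```

```text
t 9.45 tcp [0.5076 0.0425 0.167 ] yawy 85.3 j6 -0.09 F [ 0.8  0.5 -0.4] g 0.0623
  -> shift cm [ 4.36  0.06 -0.15] roll 0.002
t 9.45 tcp [0.5076 0.0425 0.167 ] yawy 85.3 j6 -0.09 F [ 0.8  0.5 -0.4] g 0.0623
  -> shift cm [11.26  0.05  3.82] roll 0.002
[ 6.89227109 -0.00707456  3.96220257]
```

Call:
carry_out --targets '[[[3,0.05,-0.15,0,5.5],[4.4,0.05,-0.15,0,5.5],[5.2,0.05,0.35,0,5.5],[6.2,0.05,0.9,0,5.5],[7.2,0.05,1.5,0,5.5],[7.2,0.05,1.5,0,5.5],[7.2,0.05,1.5,0,5.5]]]'

```text
time_s: 10.15
eef_pos: [0.5225, 0.0418, 0.0944]
tool_rot: [0.029, 0.707, -0.029, 0.706]
ft_force: [0.2, -0.1, -1.4]
grip_width: 0.0622
```

```bash
python3 - <<'E'
from h import *
o=r.observe();snap('wrist','w9'); circ('w9',o); goto(0,0.0,.0205,-.0485,-.0042,o=o)
E
```

```text
tilt 26.5  err to mount axis 4.3; comps along slope-x 3.6, y 2.3
  ellipse mm [39.  39.3] C world [0.5182 0.0423 0.1429] tool mm [-48.5   0.2  -4.3] slope mm [-0.4  0.1 66.8]
  ellipse mm [61.8 62.4] C world [0.5183 0.0424 0.143 ] tool mm [-48.5   0.2  -4.2] slope mm [-0.3  0.2 66.8]
t 10.15 tcp [0.5225 0.0418 0.0944] yawy 85.32 j6 -0.09 F [ 0.2 -0.1 -1.4] g 0.0622
  -> shift cm [3.99 0.   2.34] roll 0.002
```

View pics/w9.png

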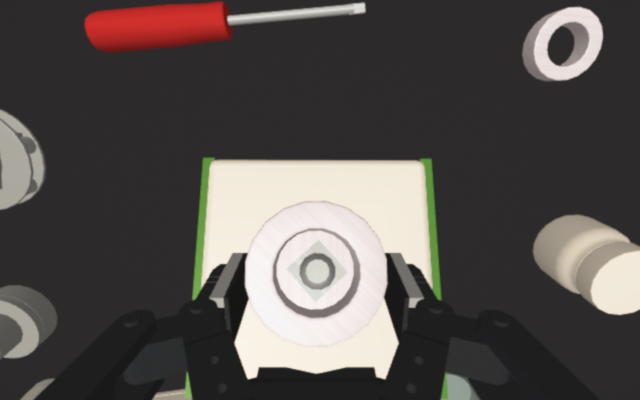

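Call:
carry_out --targets '[[[1.0,0,0.58,0,5.5],[2.0,0,1.17,0,5.5],[2.8,0,1.64,0,5.5],[3.4,0,1.99,0,5.5],[3.8,0,2.23,0,5.5],[3.95,0,2.3,0,5.5],[3.95,0,2.3,0,5.5]]]'

```text
time_s: 10.9
eef_pos: [0.5447, 0.04, 0.0549]
tool_rot: [0.029, 0.707, -0.029, 0.706]
ft_force: [-4.9, -0.3, 2.7]
grip_width: 0.0625
```

```bash
python3 - <<'E'
from h import *
o=r.observe();snap('wrist','w10'); circ('w10',o); goto(0,0.0,.0205,-.0485,-.0042,o=o)
E
```

```text
tilt 30.1  err to mount axis 0.2; comps along slope-x -0.2, y 0.1
  ellipse mm [35.8 78.3] C world [0.5763 0.0373 0.0997] tool mm [-44.8  -0.1  31.7] slope mm [28.5  0.   0.3]
  ellipse mm [ 41.4 106.6] C world [0.5308 0.0413 0.0732] tool mm [-18.2   0.2 -13.9] slope mm [-24.3   0.2   0.1]
t 10.9 tcp [0.5447 0.04   0.0549] yawy 85.32 j6 -0.08 F [-4.9 -0.3  2.7] g 0.0625
  -> shift cm [0.05 0.   0.11] roll 0.002
```

View pics/w10.png

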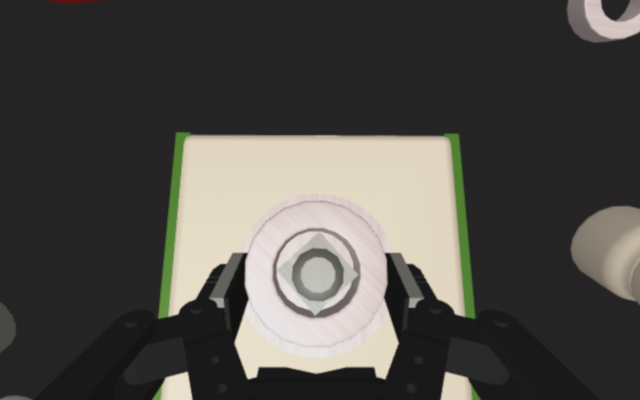

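Call:
carry_out --targets '[[[0.1,0,0.05,0,5.5],[0.1,0,0.05,0,7.6],[0.1,0,0.05,0,7.6],[0.0,0,0.05,0,7.6],[-2.5,0,-0.5,0,7.6],[-7,0,-1.5,0,7.6],[-12,0,-3,0,7.6],[-12,0,-3,0,7.6]]]'

```text
time_s: 11.75
eef_pos: [0.5176, 0.0421, 0.182]
tool_rot: [0.028, 0.703, -0.029, 0.71]
ft_force: [0.2, -0.6, 0.0]
grip_width: 0.0763
```

```bash
python3 - <<'E'
from h import *
o=r.observe();snap('wrist','w11'); plan(o['eef_pos'],None,o)
E
```

```text
t 11.75 tcp [0.5176 0.0421 0.182 ] yawy 85.33 j6 -0.09 F [ 0.2 -0.6  0. ] g 0.0763
  -> shift cm [0. 0. 0.] roll 0
```

View pics/w11.png

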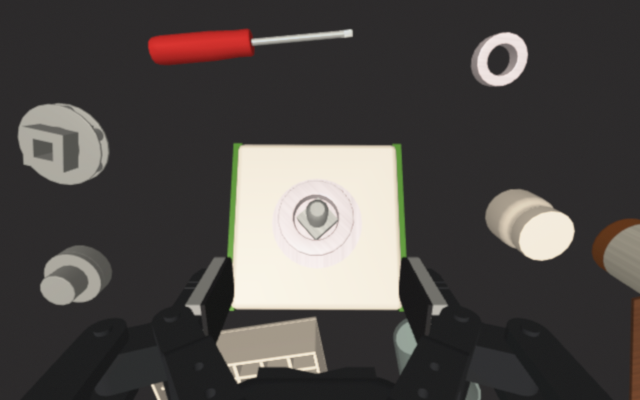

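```bash
python3 - <<'E'
from h import *
im,d,M,W=load('w11')
# ring top plane
S=(W-MC)@np.c_[MX,MY,MN]*1000
k=(np.hypot(S[...,0],S[...,1])<30)&(np.hypot(S[...,0],S[...,1])>21)&(S[...,2]>12)&(S[...,2]<30)&(d>0)
print('ring top z',np.percentile(S[k][:,2],[5,50,95]).round(1),k.sum())
def rect(im,M,h,ex,res,name):
    N=int(2*ex/res); a=(np.arange(N)-N/2)*res; X,Y=np.meshgrid(a,a,indexing='ij')
    Pt=MC+X[...,None]*MX+Y[...,None]*MY+h*MN
    uv=proj(M,Pt.reshape(-1,3)).reshape(N,N,2).astype(np.float32)
    o=cv2.remap(im,uv[...,0],uv[...,1],cv2.INTER_CUBIC); save(name,o); return o
rect(im,M,.03,.04,.0002,'q11.png'); rect(im,M,.02,.04,.0002,'q11b.png')
a=load('w9'); rect(a[0],a[2],.03,.025,.0001,'q9.png')
a=load('w10'); rect(a[0],a[2],.03,.025,.0001,'q10.png')
E
```

```text
ring top z [18.3 19.8 21. ] 2038
```

View pics/q10.png

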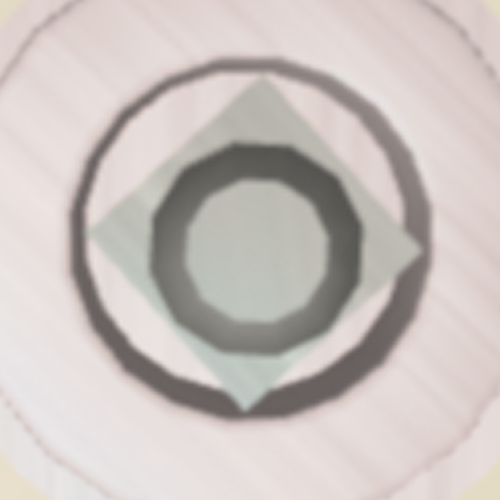

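View pics/q11.png

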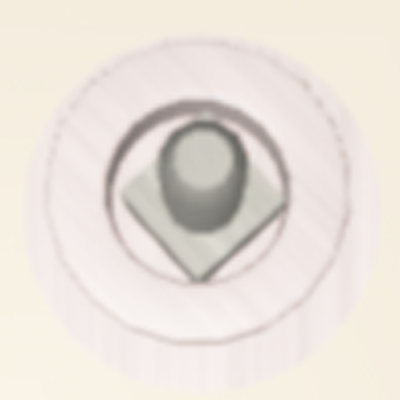

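View pics/q11b.png

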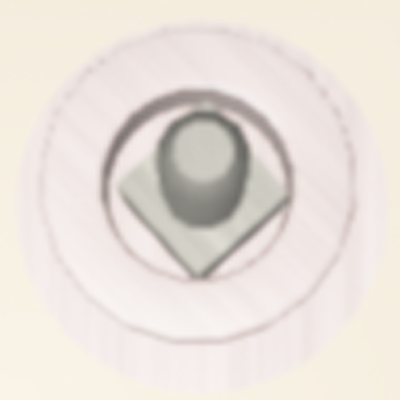

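```bash
python3 - <<'E'
from h import *
plan([0.465,-0.23,0.15],85)
E
```

```text
t 11.8 tcp [0.5174 0.0421 0.1793] yawy 85.32 j6 -0.09 F [ 0.2  0.5 -0.2] g 0.0759
  -> shift cm [  2.92 -27.55  -3.02] roll 0.006
```

Call:
carry_out --targets '[[[0,-27.5,-3,0,7.6],[0,-27.5,-3,0,7.6],[0,-27.5,-3,0,7.6],[0,-27.5,-3,0,7.6],[2.9,-27.5,-3,0,7.6],[2.9,-27.5,-3,0,7.6],[2.9,-27.5,-3,0,7.6],[2.9,-27.5,-3,0,7.6]]]'

```text
time_s: 12.6
eef_pos: [0.4624, -0.2293, 0.1445]
tool_rot: [0.03, 0.707, -0.029, 0.706]
ft_force: [0.0, -0.1, 0.3]
grip_width: 0.0761
```

```bash
cat >> h.py <<'E'
def rectw(im,M,z,cx,cy,ex,res,name):
    N=int(2*ex/res); a=(np.arange(N)-N/2)*res; X,Y=np.meshgrid(cx+a,cy+a,indexing='ij')
    uv=proj(M,np.stack([X,Y,0*X+z],-1).reshape(-1,3)).reshape(N,N,2).astype(np.float32)
    o=cv2.remap(im,uv[...,0],uv[...,1],cv2.INTER_CUBIC); save(name,o); return o
E
python3 - <<'E'
from h import *
o=r.observe(); snap('wrist','w12'); plan([0.465,-0.23,0.15],85,o)
im,d,M,W=load('w12')
k=(W[...,2]>.034)&(W[...,2]<.042)&(d>0)&(abs(W[...,0]-.47)<.06)&(abs(W[...,1]+.23)<.06); print(k.sum(),W[k].mean(0), W[k].min(0),W[k].max(0))
rectw(im,M,.038,.47,-.23,.05,.0002,'n12.png')
E
```

```text
t 12.6 tcp [ 0.4624 -0.2293  0.1445] yawy 85.22 j6 -0.63 F [ 0.  -0.1  0.3] g 0.0761
  -> shift cm [-0.55 -0.05  0.27] roll 0.004
1388 [ 0.47286234 -0.22048185  0.03770879] [ 0.44982398 -0.24379239  0.03401223] [ 0.49720247 -0.19708691  0.03977174]
```

View pics/w12.png

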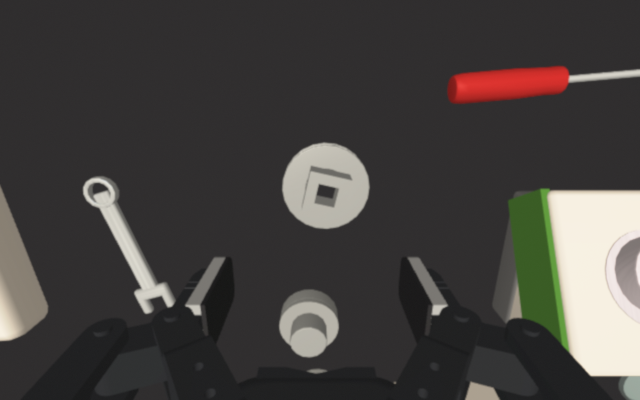

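View pics/n12.png

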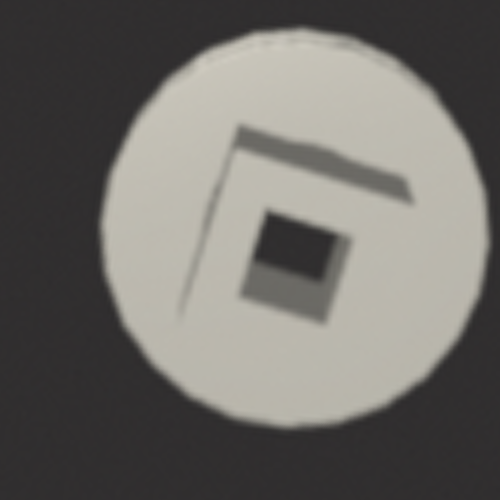

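```bash
python3 - <<'E'
from h import *
plan([0.4734,-0.2208,0.03],119.7)
E
```

```text
t 12.65 tcp [ 0.4629 -0.2288  0.1453] yawy 85.3 j6 -0.63 F [0.4 0.4 0.9] g 0.0761
  -> shift cm [11.53  0.88  0.99] roll -0.6
```

Call:
carry_out --targets '[[[4,0.9,1,-0.6,7.6],[8,0.9,1,-0.6,7.6],[11.5,0.9,1,-0.6,7.6],[11.5,0.9,1,-0.6,7.6],[11.5,0.9,1,-0.6,7.6],[11.5,0.9,1,-0.6,7.6]]]'

```text
time_s: 13.25
eef_pos: [0.4746, -0.2207, 0.0319]
tool_rot: [-0.181, 0.683, 0.18, 0.684]
ft_force: [-0.2, -0.6, 0.0]
grip_width: 0.0761
```

```bash
python3 - <<'E'
from h import *
o=r.observe(); snap('wrist','w13'); plan([0.4734,-0.2208,-0.015],119.7,o)
im,d,M,W=load('w13')
rectw(im,M,.038,.4734,-.2208,.05,.0002,'n13.png')
E
```

```text
t 13.25 tcp [ 0.4746 -0.2207  0.0319] yawy 119.51 j6 -1.2 F [-0.2 -0.6  0. ] g 0.0761
  -> shift cm [ 4.69  0.06 -0.11] roll -0.003
```

View pics/w13.png

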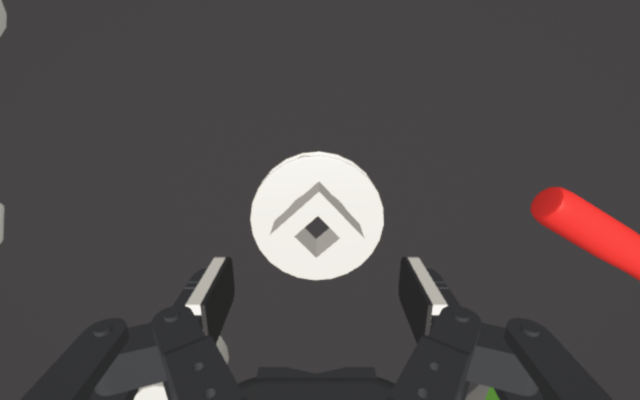

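View pics/n13.png

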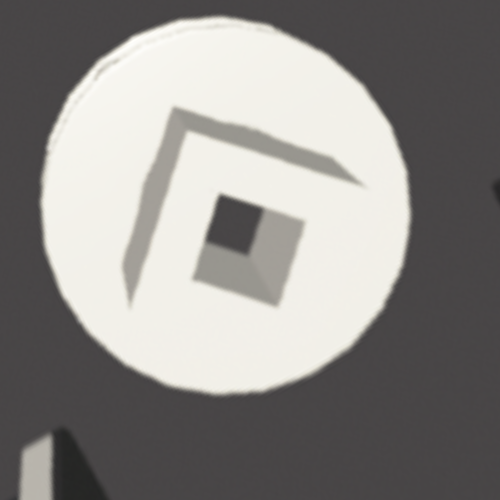

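Call:
carry_out --targets '[[[2,0.05,-0.1,-0.017,7.6],[4,0.05,-0.1,-0.017,7.6],[4.7,0.05,-0.1,-0.017,7.6],[4.7,0.05,-0.1,-0.017,7.6],[4.7,0.05,-0.1,-0.017,6],[4.7,0.05,-0.1,-0.017,4.8],[4.7,0.05,-0.1,-0.017,4.8],[4.7,0.05,-0.1,-0.017,4.8]]]' --grip_force 30

```text
time_s: 14.1
eef_pos: [0.4734, -0.2217, -0.0143]
tool_rot: [-0.187, 0.682, 0.186, 0.682]
ft_force: [-1.8, 1.8, 5.5]
grip_width: 0.0509
```

```bash
python3 - <<'E'
from h import *
o=r.observe(); snap('wrist','w14'); plan([0.4734,-0.2208,-0.015],120.5,o)
im,d,M,W=load('w14')
rectw(im,M,.038,.4734,-.2208,.05,.0002,'n14.png')
E
```

```text
t 14.1 tcp [ 0.4734 -0.2217 -0.0143] yawy 120.65 j6 -1.22 F [-1.8  1.8  5.5] g 0.0509
  -> shift cm [0.07 0.08 0.04] roll 0.003
```

View pics/w14.png

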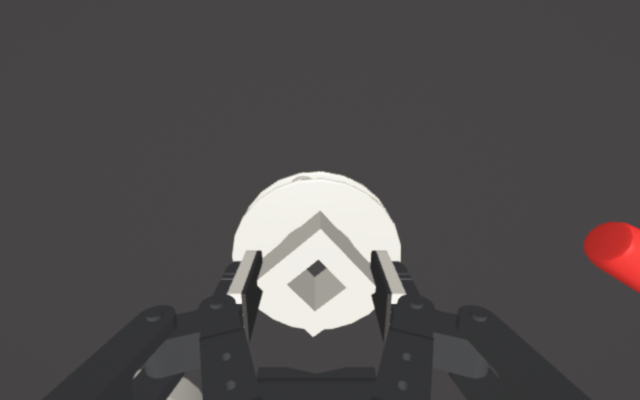

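View pics/n14.png

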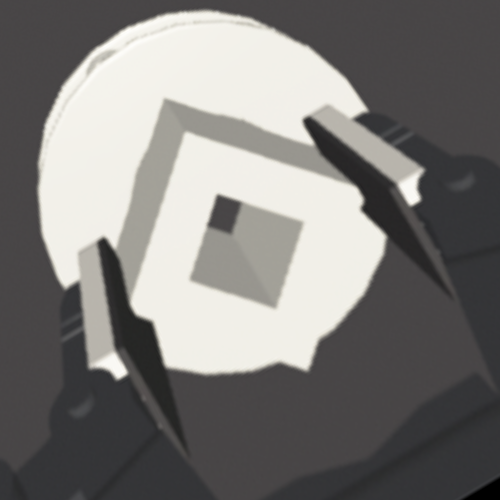

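Call:
carry_out --targets '[[[-1,0,0,0,4.8],[-3,0,0,0,4.8],[-6,0,0,0,4.8],[-10,0,0,0,4.8],[-15,0,0,0,4.8],[-19,0,0,0,4.8],[-19,0,0,0,4.8]]]' --grip_force 40

```text
time_s: 14.85
eef_pos: [0.4751, -0.2232, 0.1814]
tool_rot: [-0.19, 0.68, 0.184, 0.684]
ft_force: [1.2, 0.0, -1.6]
grip_width: 0.0508
```

```bash
python3 - <<'E'
from h import *
o=r.observe(); snap('wrist','w15'); goto(.02,-.07,.036,-.045,0,dz=.09,o=o)
E
```

```text
t 14.85 tcp [ 0.4751 -0.2232  0.1814] yawy 120.65 j6 -1.22 F [ 1.2  0.  -1.6] g 0.0508
  -> shift cm [ 0.93 13.02 15.87] roll 0.619
```

View pics/w15.png

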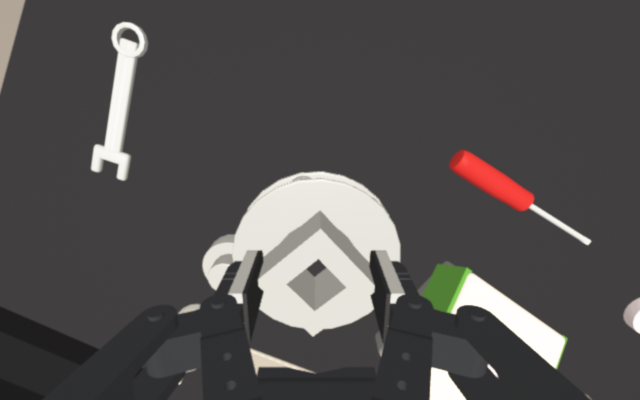

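```bash
python3 - <<'E'
from h import *
goto(.028,-.072,.030,-.0453,0,dz=.05)
E
```

```text
t 14.9 tcp [ 0.4742 -0.2224  0.1779] yawy 120.65 j6 -1.22 F [-0.5 -0.1 -2.5] g 0.0501
  -> shift cm [ 4.77 12.19 16.6 ] roll 0.619
```

Call:
carry_out --targets '[[[0,3,4,0.1,4.8],[0,12.2,16.6,0.62,4.8],[0,12.2,16.6,0.62,4.8],[0,12.2,16.6,0.62,4.8],[1,12.2,16.6,0.62,4.8],[3,12.2,16.6,0.62,4.8],[4.7,12.2,16.6,0.62,4.8],[4.7,12.2,16.6,0.62,4.8]]]'

```text
time_s: 15.7
eef_pos: [0.5508, -0.0306, 0.1231]
tool_rot: [0.03, 0.709, -0.029, 0.704]
ft_force: [-0.4, 0.8, -2.4]
grip_width: 0.0501
```

```bash
python3 - <<'E'
from h import *
o=r.observe(); snap('wrist','w16'); goto(.028,-.072,.030,-.0453,0,dz=.0,o=o)
E
```

```text
t 15.7 tcp [ 0.5508 -0.0306  0.1231] yawy 85.16 j6 -0.21 F [-0.4  0.8 -2.4] g 0.0501
  -> shift cm [ 4.31 -0.23  0.47] roll -0.001
```

View pics/w16.png

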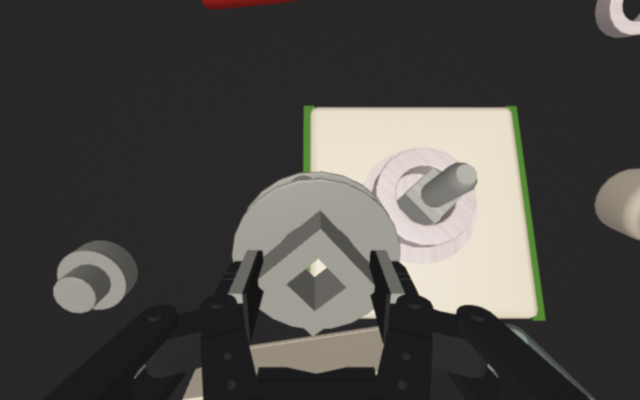

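Call:
carry_out --targets '[[[1.5,0,0.2,0,4.8],[2.2,0,0.2,0,4.8],[2.6,0,0.2,0,4.8],[2.9,0,0.2,0,4.8],[3.2,0,0.2,0,4.8],[3.2,0,0.2,0,4.8]]]' --grip_force 30

```text
time_s: 16.35
eef_pos: [0.5526, -0.0315, 0.0954]
tool_rot: [0.03, 0.708, -0.03, 0.705]
ft_force: [-18.0, 1.8, 13.6]
grip_width: 0.0501
```

```bash
cat >> h.py <<'E'
def headfit(n_,o,zr=(-70,-20)):
    im,d,M,W=load(n_); A=R.from_quat(o['tool_rot']).as_matrix(); T=(W-o['eef_pos'])@A*1000
    k=(d>0)&(d<.25)&(abs(T[...,1])<22)&(abs(T[...,2])<35)&(T[...,0]>-75)&(T[...,0]<-5)&(im.min(2)>60)
    c,n,cnt,kk=fitplane(W[k]); print('plane pts',k.sum(),cnt,'tool mm',((c-o['eef_pos'])@A*1000).round(1)); ang(n); return c,n
E
python3 - <<'E'
from h import *
o=r.observe(); snap('wrist','w17'); goto(.028,-.072,.030,-.0453,0,dz=.0,o=o); headfit('w16',o) if 0 else None; headfit('w17',o)
E
```

```text
t 16.35 tcp [ 0.5526 -0.0315  0.0954] yawy 85.13 j6 -0.21 F [-18.    1.8  13.6] g 0.0501
  -> shift cm [ 1.55 -0.14  0.26] roll -0.001
plane pts 12424 5275 tool mm [-51.7   0.3  -1.5]
   tilt 6.2  err to mount axis 23.7; comps along slope-x 23.7, y 0.2
```

View pics/w17.png

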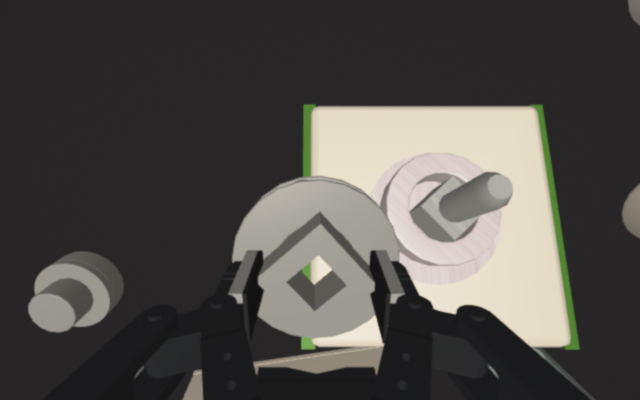

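Call:
carry_out --targets '[[[0.3,0,0.2,0,4.8],[0.6,0,0.2,0,4.8],[0.9,0,0.2,0,4.8],[1.1,0,0.2,0,4.8]]]' --grip_force 25

```text
time_s: 16.8
eef_pos: [0.5547, -0.031, 0.0844]
tool_rot: [0.03, 0.708, -0.029, 0.705]
ft_force: [-17.1, 3.9, 11.8]
grip_width: 0.0502
```

```bash
python3 - <<'E'
from h import *
o=r.observe(); snap('wrist','w18'); goto(.028,-.072,.030,-.0453,0,dz=.0,o=o); headfit('w18',o)
E
```

```text
t 16.8 tcp [ 0.5547 -0.031   0.0844] yawy 85.18 j6 -0.21 F [-17.1   3.9  11.8] g 0.0502
  -> shift cm [ 0.45 -0.21  0.05] roll -0.0
plane pts 13971 5953 tool mm [-31.8  -0.1  -4.2]
   tilt 17.6  err to mount axis 12.4; comps along slope-x 12.3, y 0.6
```

View pics/w18.png

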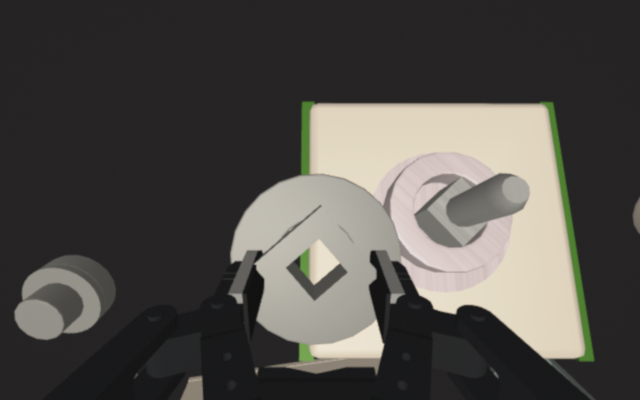

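Call:
carry_out --targets '[[[0.3,0,0.1,0,4.8],[0.6,0,0.1,0,4.8],[0.9,0,0.1,0,4.8],[0.9,0,0.1,0,4.8]]]' --grip_force 25

```text
time_s: 17.25
eef_pos: [0.5546, -0.0314, 0.0763]
tool_rot: [0.03, 0.709, -0.03, 0.704]
ft_force: [-26.7, 2.7, 20.5]
grip_width: 0.0501
```

```bash
python3 - <<'E'
from h import *
o=r.observe(); snap('wrist','w19'); goto(.028,-.072,.030,-.0453,0,dz=.0,o=o); headfit('w19',o)
E
```

```text
t 17.25 tcp [ 0.5546 -0.0314  0.0763] yawy 85.16 j6 -0.21 F [-26.7   2.7  20.5] g 0.0501
  -> shift cm [-0.36 -0.17  0.06] roll -0.001
plane pts 14955 6998 tool mm [-34.4   0.    3. ]
   tilt 29.5  err to mount axis 0.4; comps along slope-x 0.4, y -0.1
```

View pics/w19.png

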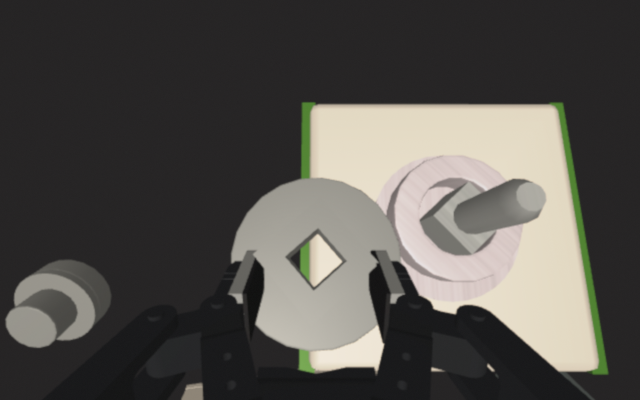

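Call:
carry_out --targets '[[[0,0,0,0,4.8],[-0.5,0,0,0,4.8],[-3,0,0,0,4.8],[-7,0,0,0,4.8],[-11,0,0,0,4.8],[-12,0,-3,0,4.8],[-12,3,-6.5,0,4.8],[-12,7,-6.5,0,4.8]]]' --grip_force 50

```text
time_s: 18.1
eef_pos: [0.4966, 0.0432, 0.1955]
tool_rot: [0.031, 0.706, -0.031, 0.706]
ft_force: [1.7, -0.2, -2.5]
grip_width: 0.0499
```

Call:
carry_out --targets '[[[0,0,0,0,4.8],[0,0,0,0,4.8]]]'

```text
time_s: 18.3
eef_pos: [0.4995, 0.0438, 0.1953]
tool_rot: [0.029, 0.706, -0.03, 0.707]
ft_force: [0.2, 0.1, -1.7]
grip_width: 0.0492
```

```bash
cat >> h.py <<'E'
def rectp(im,M,c,e1,e2,ex,res,name):
    N=int(2*ex/res); a=(np.arange(N)-N/2)*res; X,Y=np.meshgrid(a,a,indexing='ij')
    Pt=c+X[...,None]*e1+Y[...,None]*e2
    uv=proj(M,Pt.reshape(-1,3)).reshape(N,N,2).astype(np.float32)
    o=cv2.remap(im,uv[...,0],uv[...,1],cv2.INTER_CUBIC); save(name,o); return o
E
python3 - <<'E'
from h import *
o=r.observe(); snap('wrist','w20'); plan(o['eef_pos'],None,o); c,n=headfit('w20',o)
im,d,M,W=load('w20')
A=R.from_quat(o['tool_rot']).as_matrix()
e2=A[:,1]-(A[:,1]@n)*n; e2/=np.linalg.norm(e2); e1=np.cross(e2,n)
rectp(im,M,c,e1,e2,.035,.00015,'h20.png'); np.savez('h20.npz',c=c,n=n,e1=e1,e2=e2,p=o['eef_pos'],A=A)
E
```

```text
t 18.3 tcp [0.4995 0.0438 0.1953] yawy 85.24 j6 -0.09 F [ 0.2  0.1 -1.7] g 0.0492
  -> shift cm [0. 0. 0.] roll 0
plane pts 13026 6396 tool mm [-32.5   0.1   0.1]
   tilt 23.8  err to mount axis 6.1; comps along slope-x 6.1, y -0.3
```

View pics/w20.png

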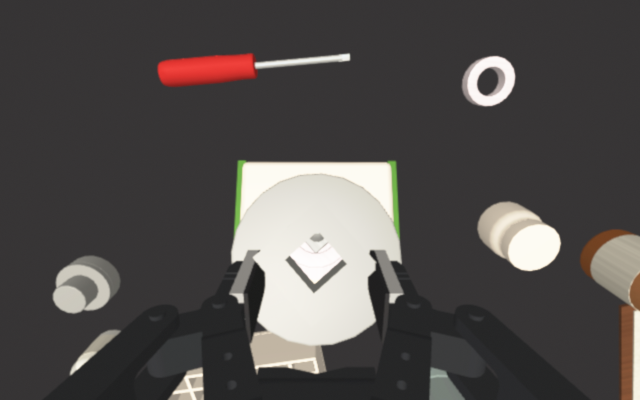

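View pics/h20.png

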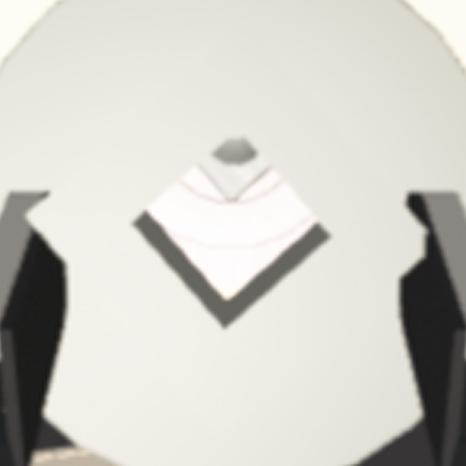

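```bash
cat >> h.py <<'E'
def axisview(n_,o,out,up=.022):
    c,n=headfit(n_,o); im,d,M,W=load(n_); A=R.from_quat(o['tool_rot']).as_matrix()
    t=(c-o['eef_pos'])@A*1000
    e2=A[:,1]-(A[:,1]@n)*n; e2/=np.linalg.norm(e2); e1=np.cross(e2,n)
    c2=c+up*n
    rectp(im,M,c2,e1,e2,.025,.0001,out); np.savez(out+'.npz',c=c2,n=n,e1=e1,e2=e2,p=o['eef_pos'],A=A)
def pix(out,col,row):
    z=np.load(out+'.npz'); P=z['c']+(row-250)*1e-4*z['e1']+(col-250)*1e-4*z['e2']
    t=(P-z['p'])@z['A']; U=P-.038*z['n']; tu=(U-z['p'])@z['A']
    print('neck top in tool mm',(t*1000).round(1),'slope',((P-MC)@np.c_[MX,MY,MN]*1000).round(1),'| underside tool',(tu*1000).round(1),'slope',((U-MC)@np.c_[MX,MY,MN]*1000).round(1)); return t,tu
E
python3 - <<'E'
from h import *
o=r.observe(); axisview('w20',o,'h20.png')
E
```

```text
plane pts 13037 6444 tool mm [-32.8  -0.2   0.1]
   tilt 23.8  err to mount axis 6.2; comps along slope-x 6.2, y -0.3
```

View pics/h20.png

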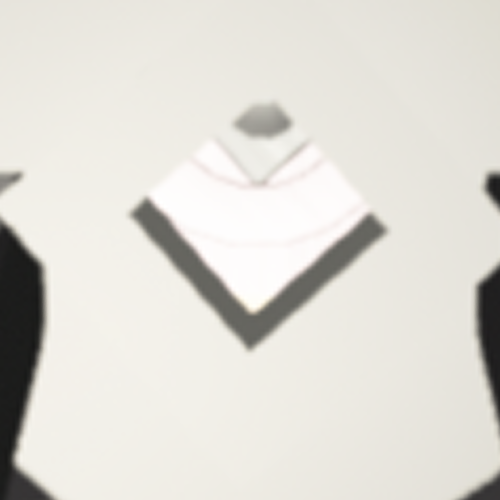

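```bash
python3 - <<'E'
from h import *
t,tu=pix('h20.png',258,222)
# want underside centre at slope (0,0,s). head axis tilt ~24 deg; align point on axis where the pin tip enters
o=r.observe()
for s in (.085,.061,.045,.03,.02):
    print(s); goto(0,-tu[1]*1,s,tu[0],tu[2],o=o)
E
```

```text
neck top in tool mm [-51.8   0.4 -11.3] slope [ 25.6  -0.3 171.9] | underside tool [-17.    0.6   4. ] slope [ 2.150e+01 -1.000e-01  1.341e+02]
0.085
t 18.35 tcp [0.4996 0.0431 0.1951] yawy 85.17 j6 -0.09 F [-0.7  0.1 -1.4] g 0.0495
  -> shift cm [5.33 0.01 0.59] roll -0.0
0.061
t 18.35 tcp [0.4996 0.0431 0.1951] yawy 85.17 j6 -0.09 F [-0.7  0.1 -1.4] g 0.0495
  -> shift cm [7.41 0.01 1.78] roll -0.0
0.045
t 18.35 tcp [0.4996 0.0431 0.1951] yawy 85.17 j6 -0.09 F [-0.7  0.1 -1.4] g 0.0495
  -> shift cm [8.79 0.01 2.58] roll -0.0
0.03
t 18.35 tcp [0.4996 0.0431 0.1951] yawy 85.17 j6 -0.09 F [-0.7  0.1 -1.4] g 0.0495
  -> shift cm [1.009e+01 1.000e-02 3.330e+00] roll -0.0
0.02
t 18.35 tcp [0.4996 0.0431 0.1951] yawy 85.17 j6 -0.09 F [-0.7  0.1 -1.4] g 0.0495
  -> shift cm [1.096e+01 1.000e-02 3.830e+00] roll -0.0
```

Call:
carry_out --targets '[[[3,0,0.5,0,4.8],[5.3,0,0.5,0,4.8],[5.3,0,0.5,0,4.8],[6.4,0,1.1,0,4.8],[7.4,0,1.7,0,4.8],[8.2,0,2.15,0,4.8],[8.2,0,2.15,0,4.8]]]'

```text
time_s: 19.05
eef_pos: [0.5207, 0.0414, 0.1117]
tool_rot: [0.03, 0.707, -0.03, 0.706]
ft_force: [-0.2, 0.6, -2.0]
grip_width: 0.0493
```

```bash
python3 - <<'E'
from h import *
o=r.observe(); snap('wrist','w21'); axisview('w21',o,'h21.png'); goto(0,-.0006,.02,-.017,.004,o=o)
E
```

```text
plane pts 13865 6336 tool mm [-32.4   0.4  -0.4]
   tilt 23.5  err to mount axis 6.5; comps along slope-x 6.5, y -0.2
t 19.05 tcp [0.5207 0.0414 0.1117] yawy 85.14 j6 -0.09 F [-0.2  0.6 -2. ] g 0.0493
  -> shift cm [2.61 0.   1.72] roll -0.001
```

View pics/h21.png

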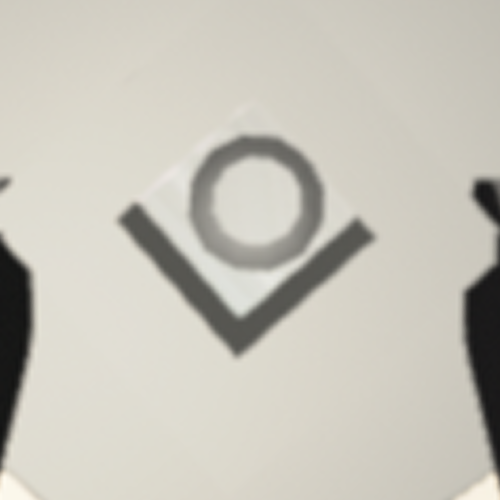

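View pics/w21.png

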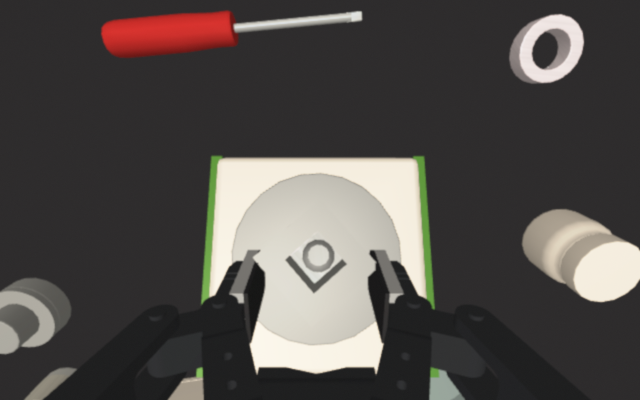

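```bash
python3 - <<'E'
from h import *
t,tu=pix('h21.png',247,227)
z=np.load('h21.png.npz'); P=z['c']+(227-250)*1e-4*z['e1']+(247-250)*1e-4*z['e2']
im,d,M,W=load('w21')
# measured tip from depth: pixel region (318,255)
S=W[249:262,311:325].reshape(-1,3); print('tip slope meas',np.median((S-MC)@np.c_[MX,MY,MN]*1000,axis=0).round(1))
for tip in (MC+.074*MN,np.median(S,axis=0)):
    v=tip-P; print('in head mm: e1(upslope)',(v@z['e1']*1000).round(1),'e2(y)',(v@z['e2']*1000).round(1),'h above underside',(38+v@z['n']*1000).round(1))
v=MC+.030*MN-P; print('sq top',(v@z['e1']*1000).round(1),(v@z['e2']*1000).round(1),38+v@z['n']*1000)
E
```

```text
neck top in tool mm [-51.6  -0.  -11.3] slope [ 2.3 -0.6 88.8] | underside tool [-16.8   0.1   3.9] slope [-2.  -0.5 51.1]
tip slope meas [-0.8  0.2 73.9]
in head mm: e1(upslope) -0.6 e2(y) 0.6 h above underside 23.0
in head mm: e1(upslope) -1.3 e2(y) 0.7 h above underside 22.8
sq top 4.4 0.4 -20.73057146746841
```

Call:
carry_out --targets '[[[0.5,0.06,0.3,0,4.8],[0.9,0.06,0.55,0,4.8],[1.2,0.06,0.75,0,4.8],[1.4,0.06,0.9,0,4.8],[1.6,0.06,1.0,0,4.8],[1.6,0.06,1.0,0,4.8]]]'

```text
time_s: 19.7
eef_pos: [0.5292, 0.0417, 0.096]
tool_rot: [0.03, 0.708, -0.03, 0.705]
ft_force: [-7.2, 1.7, -2.5]
grip_width: 0.0498
```

```bash
python3 - <<'E'
from h import *
o=r.observe(); snap('wrist','w22'); axisview('w22',o,'h22.png'); goto(0,-.000,.02,-.017,.004,o=o)
E
```

```text
plane pts 14407 6366 tool mm [-32.6   0.    0.1]
   tilt 23.5  err to mount axis 6.5; comps along slope-x 6.5, y -0.2
t 19.7 tcp [0.5292 0.0417 0.096 ] yawy 85.16 j6 -0.08 F [-7.2  1.7 -2.5] g 0.0498
  -> shift cm [ 1.04 -0.04  0.87] roll -0.001
```

View pics/h22.png

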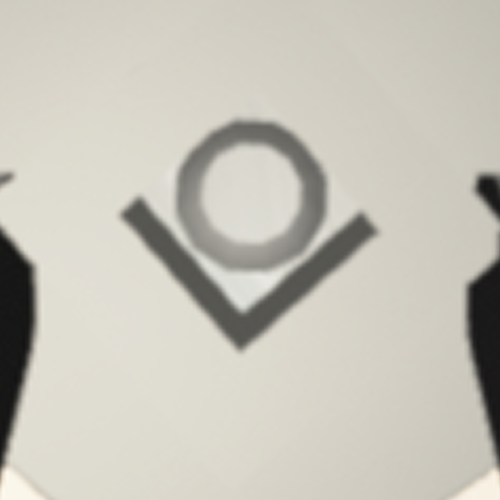

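Call:
carry_out --targets '[[[0.3,0,0.2,0,4.8],[0.5,0,0.35,0,4.8],[0.7,0,0.45,0,4.8],[0.7,0,0.45,0,4.8]]]' --grip_force 30

```text
time_s: 20.15
eef_pos: [0.5331, 0.0414, 0.0886]
tool_rot: [0.03, 0.708, -0.03, 0.705]
ft_force: [-9.9, 2.3, -3.6]
grip_width: 0.0495
```

```bash
python3 - <<'E'
from h import *
o=r.observe(); snap('wrist','w23'); axisview('w23',o,'h23.png'); goto(0,-.000,.02,-.017,.004,o=o)
E
```

```text
plane pts 14460 6407 tool mm [-32.7   0.2   0.4]
   tilt 23.8  err to mount axis 6.2; comps along slope-x 6.2, y -0.3
t 20.15 tcp [0.5331 0.0414 0.0886] yawy 85.16 j6 -0.08 F [-9.9  2.3 -3.6] g 0.0495
  -> shift cm [ 0.31 -0.04  0.49] roll -0.001
```

View pics/h23.png

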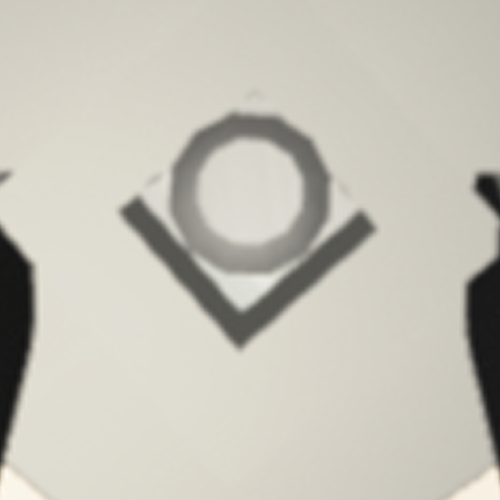

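View pics/w23.png

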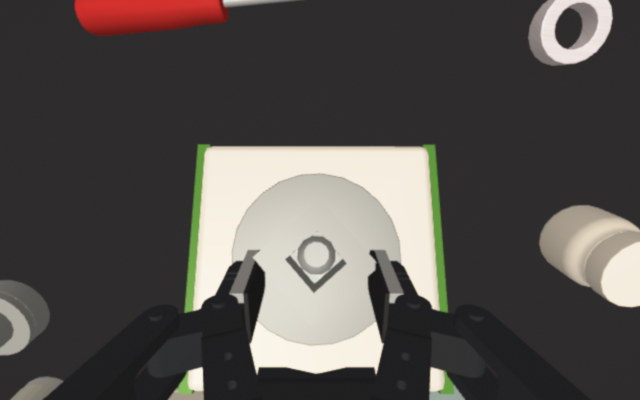

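```bash
python3 - <<'E'
from h import *
pix('h22.png',248,221); pix('h23.png',248,219)
E
```

```text
neck top in tool mm [-51.6  -0.2 -11.4] slope [ 1.8  0.1 71. ] | underside tool [-16.8  -0.1   3.9] slope [-2.5  0.3 33.2]
neck top in tool mm [-51.5  -0.1 -11.4] slope [ 1.5  0.2 62.6] | underside tool [-16.8   0.1   4.1] slope [-2.6  0.5 24.8]
```

Call:
carry_out --targets '[[[0.3,0,0.2,0,4.8],[0.6,0,0.37,0,4.8],[0.8,0,0.48,0,4.8],[0.8,0,0.48,0,4.8]]]' --grip_force 30

```text
time_s: 20.6
eef_pos: [0.5348, 0.0414, 0.0852]
tool_rot: [0.029, 0.71, -0.03, 0.703]
ft_force: [-45.9, 4.7, 46.2]
grip_width: 0.0498
```

```bash
python3 - <<'E'
from h import *
o=r.observe(); snap('wrist','w24'); axisview('w24',o,'h24.png'); goto(0,-.000,.02,-.017,.004,o=o)
E
```

```text
plane pts 14805 6685 tool mm [-33.9   0.2   1.8]
   tilt 26.6  err to mount axis 3.4; comps along slope-x 3.4, y 0.0
t 20.6 tcp [0.5348 0.0414 0.0852] yawy 85.2 j6 -0.08 F [-45.9   4.7  46.2] g 0.0498
  -> shift cm [-0.04 -0.05  0.32] roll 0.0
```

View pics/h24.png

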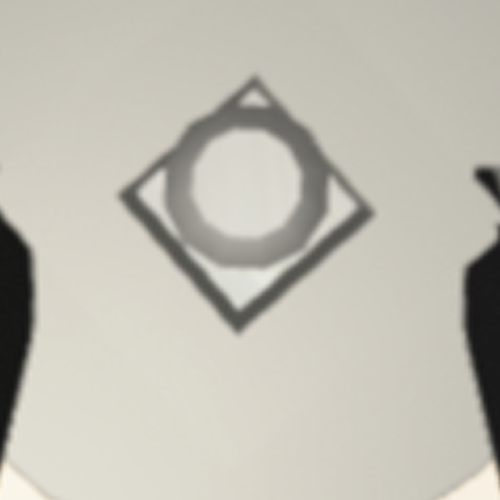

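Call:
carry_out --targets '[[[-0.15,0,-0.15,0,4.8],[-0.15,0,-0.15,0,5.6],[-0.15,0,-0.15,0,6.2],[-0.15,0,-0.15,0,6.2]]]' --grip_force 25

```text
time_s: 21.05
eef_pos: [0.5382, 0.0407, 0.0843]
tool_rot: [0.03, 0.707, -0.03, 0.706]
ft_force: [-8.8, 2.1, 7.7]
grip_width: 0.0621
```

```bash
python3 - <<'E'
from h import *
pix('h24.png',248,204)
o=r.observe(); snap('wrist','w25'); axisview('w25',o,'h25.png'); plan(o['eef_pos'],None,o)
E
```

```text
neck top in tool mm [-51.4  -0.  -12.4] slope [ 0.5  0.6 59.1] | underside tool [-17.5  -0.    5. ] slope [-1.7  0.6 21.2]
plane pts 14028 6203 tool mm [-36.4  -0.3   3.3]
   tilt 29.8  err to mount axis 0.2; comps along slope-x 0.2, y 0.0
t 21.05 tcp [0.5382 0.0407 0.0843] yawy 85.16 j6 -0.08 F [-8.8  2.1  7.7] g 0.0621
  -> shift cm [0. 0. 0.] roll 0
```

View pics/w25.png

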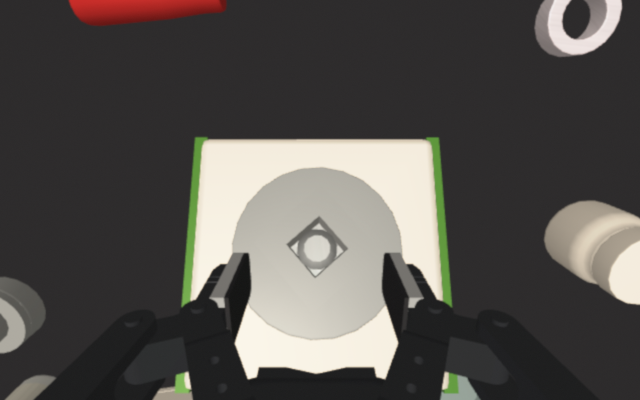

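Call:
carry_out --targets '[[[-1,0,-0.2,0,7],[-3,0,-0.6,0,7],[-7,0,-2,0,7],[-11,0,-4,0,7],[-11,0,-4,0,7]]]'

```text
time_s: 21.6
eef_pos: [0.5005, 0.0436, 0.2006]
tool_rot: [0.029, 0.703, -0.03, 0.71]
ft_force: [0.5, -0.4, -0.3]
grip_width: 0.0698
```

```bash
python3 - <<'E'
from h import *
o=r.observe(); snap('wrist','w26'); plan(o['eef_pos'],None,o)
im,d,M,W=load('w26'); S=(W-MC)@np.c_[MX,MY,MN]*1000
rr=np.hypot(S[...,0],S[...,1])
k=(rr<41)&(rr>29)&(S[...,2]>25)&(S[...,2]<50)&(d>0); print('plate top z',np.percentile(S[k][:,2],[5,50,95]).round(1),k.sum())
k=(rr<18)&(rr>13.5)&(S[...,2]>45)&(S[...,2]<70)&(d>0); print('neck top z',np.percentile(S[k][:,2],[5,50,95]).round(1),k.sum())
E
```

```text
t 21.6 tcp [0.5005 0.0436 0.2006] yawy 85.16 j6 -0.09 F [ 0.5 -0.4 -0.3] g 0.0698
  -> shift cm [0. 0. 0.] roll 0
plate top z [34.7 35.8 37. ] 3381
neck top z [56.6 57.9 58.9] 700
```

View pics/w26.png

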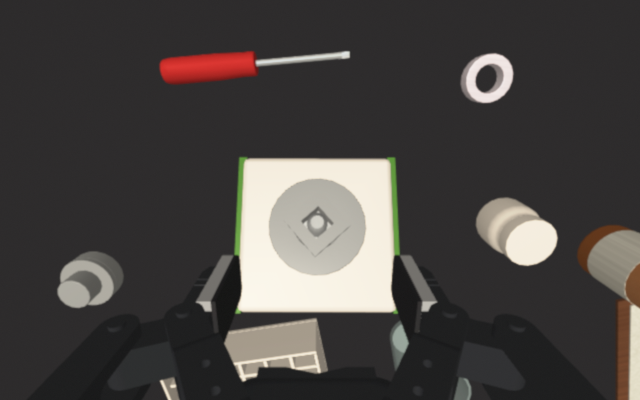

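```bash
python3 - <<'E'
from h import *
plan([0.605,-0.245,0.12],85.2)
E
```

```text
t 21.65 tcp [0.5005 0.0436 0.1977] yawy 85.14 j6 -0.09 F [-0.7 -0.2 -1.3] g 0.0697
  -> shift cm [  7.9  -27.86  12.79] roll -0.001
```

Call:
carry_out --targets '[[[0,-10,4,0,6],[0,-27.8,12.8,0,6],[0,-27.8,12.8,0,6],[0,-27.8,12.8,0,6],[0,-27.8,12.8,0,6],[4,-27.8,12.8,0,6],[7.9,-27.8,12.8,0,6],[7.9,-27.8,12.8,0,6]]]'

```text
time_s: 22.45
eef_pos: [0.5996, -0.2443, 0.1061]
tool_rot: [0.033, 0.71, -0.029, 0.703]
ft_force: [-1.5, 1.1, -0.3]
grip_width: 0.0596
```

Call:
carry_out --targets '[[[0,0,0,0,6],[0,0,0,0,6]]]'

```text
time_s: 22.65
eef_pos: [0.6035, -0.2436, 0.1167]
tool_rot: [0.029, 0.706, -0.03, 0.707]
ft_force: [0.7, 0.0, 1.3]
grip_width: 0.06
```

```bash
python3 - <<'E'
from h import *
o=r.observe(); snap('wrist','w27'); plan(o['eef_pos'],None,o)
im,d,M,W=load('w27')
for z in (.024,.048):
    k=(abs(W[...,2]-z)<.003)&(d>0)&(abs(W[...,0]-.62)<.06)&(abs(W[...,1]+.245)<.06); Q=W[k]; print(z,k.sum(),Q.mean(0).round(4),((Q.min(0)+Q.max(0))/2).round(4),(Q.max(0)-Q.min(0)).round(4))
rectw(im,M,.048,.62,-.245,.05,.0002,'k27.png')
E
```

```text
t 22.65 tcp [ 0.6035 -0.2436  0.1167] yawy 85.19 j6 -0.5 F [0.7 0.  1.3] g 0.06
  -> shift cm [0. 0. 0.] roll 0
0.024 2147 [ 0.6178 -0.2496  0.0238] [ 0.6253 -0.2508  0.024 ] [0.0647 0.0633 0.0059]
0.048 1586 [ 0.6239 -0.2505  0.0477] [ 0.6248 -0.2508  0.0474] [0.0373 0.0371 0.0048]
```

View pics/w27.png

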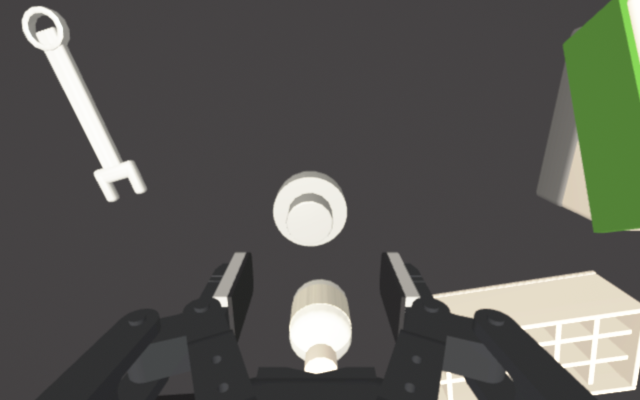

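View pics/k27.png

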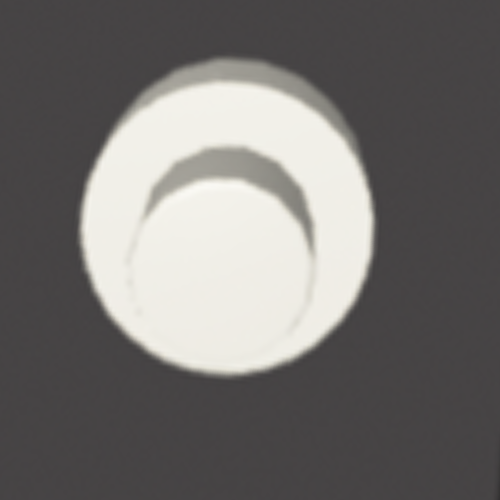

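```bash
python3 - <<'E'
from h import *
plan([0.625,-0.2508,-0.0045],85.2)
E
```

```text
t 22.7 tcp [ 0.6038 -0.2436  0.1173] yawy 85.2 j6 -0.5 F [-0.2  0.1  0.1] g 0.0602
  -> shift cm [12.18 -0.51  2.13] roll 0.0
```

Call:
carry_out --targets '[[[4,-0.5,2.1,0,6],[8,-0.5,2.1,0,6],[10.5,-0.5,2.1,0,6],[11.8,-0.5,2.1,0,6],[12.2,-0.5,2.1,0,6],[12.2,-0.5,2.1,0,6]]]'

```text
time_s: 23.3
eef_pos: [0.6241, -0.2509, -0.0058]
tool_rot: [0.029, 0.706, -0.03, 0.707]
ft_force: [0.2, 0.6, 1.0]
grip_width: 0.06
```

```bash
python3 - <<'E'
from h import *
snap('wrist','w28');plan([0.625,-0.2508,-0.0045],85.2)
E
```

```text
t 23.35 tcp [ 0.6244 -0.2512 -0.0052] yawy 85.16 j6 -0.49 F [-0.2 -0.  -0.1] g 0.0594
  -> shift cm [-0.07  0.05  0.06] roll -0.001
```

View pics/w28.png

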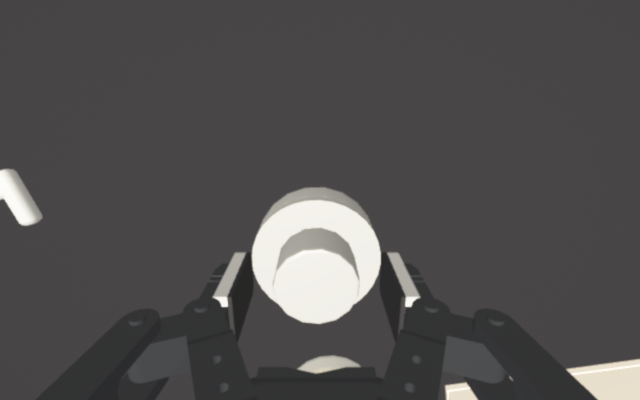

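Fingers straddle the knob. Closing and lifting.

Call:
carry_out --targets '[[[0,0,0.05,0,4.4],[0,0,0.05,0,3.2],[0,0,0.05,0,3.2],[0,0,0.05,0,3.2],[0,0,0.05,0,3.2]]]' --grip_force 30

```text
time_s: 23.85
eef_pos: [0.6248, -0.2514, -0.0055]
tool_rot: [0.029, 0.706, -0.03, 0.707]
ft_force: [-0.2, 0.5, 5.0]
grip_width: 0.0369
```

```bash
python3 - <<'E'
from h import *
o=r.observe(); snap('wrist','w29'); plan(o['eef_pos'],None,o); tips('w29',o)
E
```

```text
t 23.85 tcp [ 0.6248 -0.2514 -0.0055] yawy 85.14 j6 -0.49 F [-0.2  0.5  5. ] g 0.0369
  -> shift cm [0. 0. 0.] roll 0
tip x [-3.8 -3.5] y -115.4 z -13.8 4.0
tip x [-4.3 -3.8] y 100.1 z -13.7 5.4
```

Call:
carry_out --targets '[[[-2,0,0,0,3.2],[-5,0,0,0,3.2],[-9,0,0,0,3.2],[-14,0,0,0,3.2],[-18,0,0,0,3.2],[-18,0,0,0,3.2]]]'

```text
time_s: 24.5
eef_pos: [0.6265, -0.2525, 0.181]
tool_rot: [0.028, 0.703, -0.032, 0.71]
ft_force: [0.6, -0.4, -0.8]
grip_width: 0.0367
```

```bash
python3 - <<'E'
from h import *
o=r.observe(); snap('wrist','w30'); headfit('w30',o)
goto(.028,-.072,.040,-.0447,0,dz=.06,o=o)
E
```

```text
plane pts 11439 5105 tool mm [-53.1   0.2  -1.4]
   tilt 1.0  err to mount axis 29.0; comps along slope-x 29.0, y 0.2
t 24.5 tcp [ 0.6265 -0.2525  0.181 ] yawy 85.14 j6 -0.49 F [ 0.6 -0.4 -0.8] g 0.0367
  -> shift cm [ 2.97 21.27 -9.51] roll -0.001
```

View pics/w30.png

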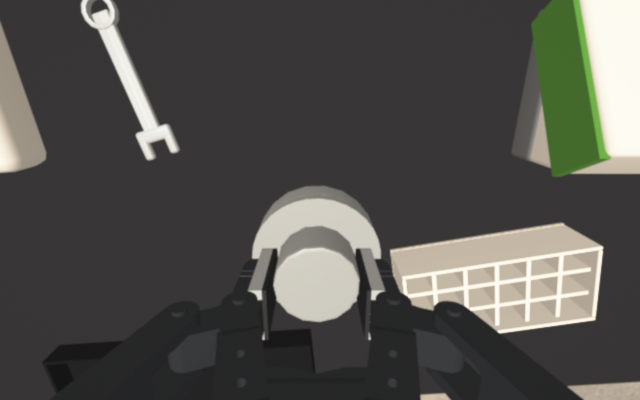

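Call:
carry_out --targets '[[[5,0,0,0,3.2],[10,0,0,0,3.2],[14,0,0,0,3.2],[16.5,0,0,0,3.2],[17.6,0,0,0,3.2],[18.0,0,0,0,3.2],[18.0,0,0,0,3.2],[18.0,0,0,0,5]]]'

```text
time_s: 25.35
eef_pos: [0.6238, -0.2508, -0.0071]
tool_rot: [0.03, 0.706, -0.03, 0.707]
ft_force: [0.4, -1.0, 0.4]
grip_width: 0.0492
```

Call:
carry_out --targets '[[[-0.5,0,0,0,7.6],[-0.5,0,0,0,7.6],[-0.5,0,0,0,7.6],[-0.5,0,0,0,7.6]]]'

```text
time_s: 25.75
eef_pos: [0.6236, -0.2508, -0.0026]
tool_rot: [0.03, 0.706, -0.03, 0.706]
ft_force: [-0.8, -0.2, -0.3]
grip_width: 0.0759
```

```bash
python3 - <<'E'
from h import *
o=r.observe(); snap('wrist','w31'); 
im,d,M,W=load('w31')
for z in (.024,.048):
    k=(abs(W[...,2]-z)<.003)&(d>0)&(abs(W[...,0]-.62)<.06)&(abs(W[...,1]+.245)<.04); Q=W[k]; print(z,k.sum(),Q.mean(0).round(4),((Q.min(0)+Q.max(0))/2).round(4),(Q.max(0)-Q.min(0)).round(4))
plan([0.625,-0.251,-.031],85.2,o)
E
```

```text
0.024 5611 [ 0.6107 -0.2491  0.0238] [ 0.6199 -0.2501  0.024 ] [0.0597 0.0635 0.006 ]
0.048 5389 [ 0.6208 -0.2479  0.0477] [ 0.6218 -0.237   0.048 ] [0.0376 0.0635 0.006 ]
t 25.75 tcp [ 0.6236 -0.2508 -0.0026] yawy 85.14 j6 -0.49 F [-0.8 -0.2 -0.3] g 0.0759
  -> shift cm [ 2.84 -0.01  0.14] roll -0.001
```

View pics/w31.png

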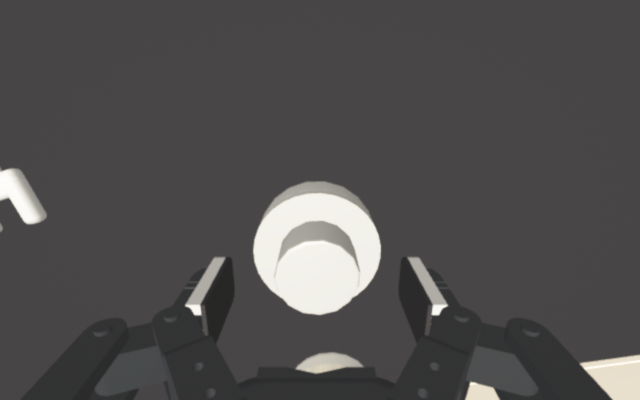

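Call:
carry_out --targets '[[[1.5,0,-0.15,0,7.6],[2.6,0,-0.15,0,7.6],[2.8,0,-0.15,0,7.6],[2.8,0,-0.15,0,6.4],[2.8,0,-0.15,0,5.5],[2.8,0,-0.15,0,5.5],[2.8,0,-0.15,0,5.5]]]' --grip_force 30

```text
time_s: 26.5
eef_pos: [0.6224, -0.2508, -0.0302]
tool_rot: [0.03, 0.706, -0.03, 0.707]
ft_force: [0.2, 0.2, -0.5]
grip_width: 0.0628
```

Call:
carry_out --targets '[[[-2,0,0,0,5.5],[-5,0,0,0,5.5],[-10,0,0,0,5.5],[-15,0,0,0,5.5],[-20,0,0,0,5.5],[-20,0,0,0,5.5]]]'

```text
time_s: 27.1
eef_pos: [0.6254, -0.2526, 0.179]
tool_rot: [0.028, 0.703, -0.032, 0.71]
ft_force: [0.9, -0.1, -0.6]
grip_width: 0.0629
```

```bash
python3 - <<'E'
from h import *
o=r.observe(); snap('wrist','w32'); headfit('w32',o)
goto(.028,-.072,.017,-.047,0,dz=.06,o=o)
E
```

```text
plane pts 8082 4441 tool mm [-55.2  -0.3 -18.5]
   tilt 1.0  err to mount axis 29.0; comps along slope-x 29.0, y 0.4
t 27.1 tcp [ 0.6254 -0.2526  0.179 ] yawy 85.15 j6 -0.49 F [ 0.9 -0.1 -0.6] g 0.0629
  -> shift cm [ 4.98 21.31 -8.28] roll -0.001
```

View pics/w32.png

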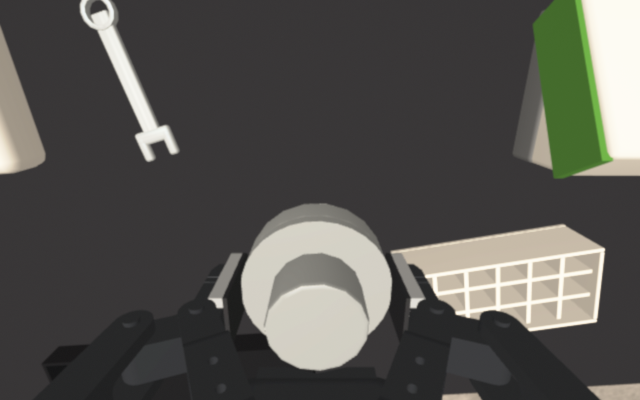

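```bash
python3 - <<'E'
from h import *
goto(.040,-.077,.017,-.047,0,dz=.05)
E
```

```text
t 27.15 tcp [ 0.6244 -0.252   0.1746] yawy 85.14 j6 -0.49 F [-0.3  0.5 -1.7] g 0.0631
  -> shift cm [ 5.04 20.74 -7.11] roll -0.001
```

Call:
carry_out --targets '[[[0,5,-1.7,0,5.5],[0,20.7,-7.1,0,5.5],[0,20.7,-7.1,0,5.5],[0,20.7,-7.1,0,5.5],[0,20.7,-7.1,0,5.5],[2.5,20.7,-7.1,0,5.5],[5,20.7,-7.1,0,5.5],[5,20.7,-7.1,0,5.5]]]'

```text
time_s: 27.95
eef_pos: [0.5663, -0.0376, 0.1147]
tool_rot: [0.03, 0.709, -0.029, 0.704]
ft_force: [-0.1, 0.3, -2.0]
grip_width: 0.0627
```

Call:
carry_out --targets '[[[0,0,0,0,5.5],[0,0,0,0,5.5]]]'

```text
time_s: 28.15
eef_pos: [0.5695, -0.0389, 0.1205]
tool_rot: [0.03, 0.706, -0.03, 0.707]
ft_force: [0.1, 0.3, -0.3]
grip_width: 0.063
```

```bash
python3 - <<'E'
from h import *
o=r.observe(); snap('wrist','w33'); goto(.040,-.077,.017,-.047,0,dz=.0,o=o)
E
```

```text
t 28.15 tcp [ 0.5695 -0.0389  0.1205] yawy 85.11 j6 -0.21 F [ 0.1  0.3 -0.3] g 0.063
  -> shift cm [ 4.76 -0.05  0.19] roll -0.002
```

View pics/w33.png

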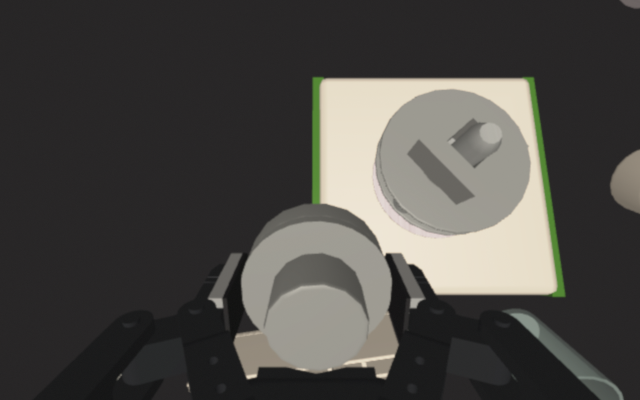

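Call:
carry_out --targets '[[[2.0,0,0.1,0,5.5],[2.9,0,0.1,0,5.5],[3.3,0,0.1,0,5.5],[3.6,0,0.1,0,5.5],[3.9,0,0.1,0,5.5],[3.9,0,0.1,0,5.5]]]' --grip_force 25

```text
time_s: 28.8
eef_pos: [0.5689, -0.0381, 0.0811]
tool_rot: [0.03, 0.707, -0.03, 0.706]
ft_force: [-8.8, 1.9, 5.6]
grip_width: 0.0627
```

```bash
cat >> h.py <<'E'
def capfit(n_,o):
    im,d,M,W=load(n_); A=R.from_quat(o['tool_rot']).as_matrix(); T=(W-o['eef_pos'])@A*1000
    k=(d>0)&(d<.25)&(abs(T[...,1])<22)&(T[...,2]>-40)&(T[...,2]<10)&(T[...,0]>-95)&(T[...,0]<-50)&(im.min(2)>60)
    c,n,cnt,kk=fitplane(W[k]); print('plane pts',k.sum(),cnt,'tool mm',((c-o['eef_pos'])@A*1000).round(1)); ang(n)
    Q=W[k][kk]; e2=A[:,1]-(A[:,1]@n)*n; e2/=np.linalg.norm(e2); e1=np.cross(e2,n)
    q=np.c_[(Q-c)@e1,(Q-c)@e2]; h=cv2.convexHull((q*1e4).astype(np.float32)); (ct,rad)=cv2.minEnclosingCircle(h); ct=np.array(ct)/1e4
    C=c+ct[0]*e1+ct[1]*e2; S=np.c_[MX,MY,MN]
    t=(C-o['eef_pos'])@A*1000; U=C-.048*n
    print('circle r mm',rad/10,'centre tool',t.round(1),'slope',((C-MC)@S*1000).round(1),'underside slope',((U-MC)@S*1000).round(1),'tool',((U-o['eef_pos'])@A*1000).round(1))
    return C,n
E
python3 - <<'E'
from h import *
o=r.observe(); snap('wrist','w34'); goto(.040,-.077,.017,-.047,0,dz=.0,o=o); capfit('w34',o)
E
```

```text
t 28.8 tcp [ 0.5689 -0.0381  0.0811] yawy 85.15 j6 -0.21 F [-8.8  1.9  5.6] g 0.0627
  -> shift cm [ 0.82 -0.12  0.27] roll -0.001
plane pts 13700 7716 tool mm [-78.8   0.5  -6.3]
   tilt 9.2  err to mount axis 20.8; comps along slope-x 20.8, y 0.7
circle r mm 18.93365478515625 centre tool [-79.1   0.6  -5. ] slope [ 53.6 -75.2  55.6] underside slope [ 36.6 -75.7  10.7] tool [-31.7   0.    2.8]
```

View pics/w34.png

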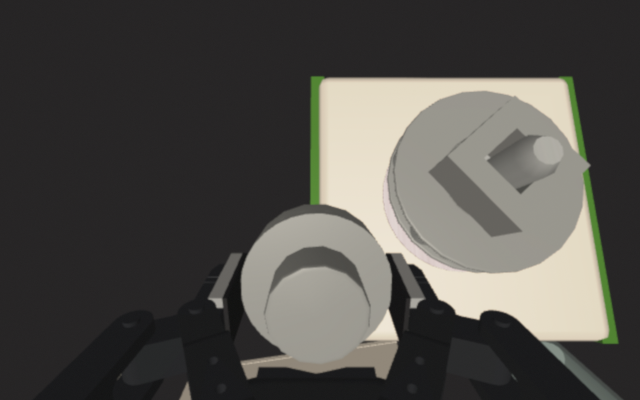

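Call:
carry_out --targets '[[[0.3,0,0.1,0,5.5],[0.6,0,0.15,0,5.5],[0.9,0,0.2,0,5.5],[1.1,0,0.2,0,5.5],[1.1,0,0.2,0,5.5]]]'

```text
time_s: 29.35
eef_pos: [0.5705, -0.0381, 0.0698]
tool_rot: [0.03, 0.707, -0.03, 0.706]
ft_force: [-9.8, 1.9, 4.3]
grip_width: 0.063
```

```bash
python3 - <<'E'
from h import *
o=r.observe(); snap('wrist','w35'); goto(.040,-.077,.017,-.047,0,dz=.0,o=o); capfit('w35',o)
E
```

```text
t 29.35 tcp [ 0.5705 -0.0381  0.0698] yawy 85.17 j6 -0.21 F [-9.8  1.9  4.3] g 0.063
  -> shift cm [-0.31 -0.14  0.1 ] roll -0.001
plane pts 9955 8881 tool mm [-76.6   0.9 -17.5]
   tilt 28.0  err to mount axis 2.5; comps along slope-x 2.0, y 1.4
circle r mm 18.78340301513672 centre tool [-76.4   1.  -17.7] slope [ 37.2 -74.7  49.1] underside slope [ 35.4 -75.8   1.2] tool [-34.1  -0.2   4.9]
```

View pics/w35.png

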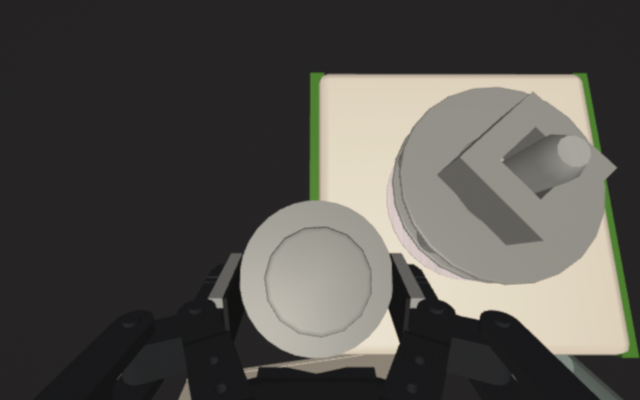

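Call:
carry_out --targets '[[[0.2,0,0,0,5.5],[0.2,0,0,0,5.5],[-0.5,0,0,0,5.5],[-4,0,0,0,5.5],[-9,0,-1,0,5.5],[-12.5,0,-5,0,5.5],[-12.5,4,-8,0,5.5],[-12.5,7.6,-8,0,5.5]]]' --grip_force 45

```text
time_s: 30.2
eef_pos: [0.4974, 0.0443, 0.1973]
tool_rot: [0.031, 0.705, -0.031, 0.708]
ft_force: [1.1, -0.2, -1.0]
grip_width: 0.0629
```

Call:
carry_out --targets '[[[0,0,0,0,5.5],[0,0,0,0,5.5]]]'

```text
time_s: 30.4
eef_pos: [0.499, 0.0444, 0.1952]
tool_rot: [0.029, 0.706, -0.03, 0.707]
ft_force: [-0.3, -0.6, -1.9]
grip_width: 0.0628
```

```bash
python3 - <<'E'
from h import *
o=r.observe(); snap('wrist','w36'); plan(o['eef_pos'],None,o); C,n=capfit('w36',o)
A=R.from_quat(o['tool_rot']).as_matrix(); t=(C-.048*n-o['eef_pos'])@A
for s in (.085,.07,.058): goto(0,-t[1],s,t[0],t[2],o=o)
E
```

```text
t 30.4 tcp [0.499  0.0444 0.1952] yawy 85.24 j6 -0.09 F [-0.3 -0.6 -1.9] g 0.0628
  -> shift cm [0. 0. 0.] roll 0
plane pts 9931 8899 tool mm [-76.6   0.7 -17.4]
   tilt 28.1  err to mount axis 2.3; comps along slope-x 1.9, y 1.2
circle r mm 18.876690673828126 centre tool [-76.5   0.7 -17.7] slope [ 31.8   1.3 196.9] underside slope [ 30.2   0.3 148.9] tool [-34.1  -0.3   4.8]
t 30.4 tcp [0.499  0.0444 0.1952] yawy 85.24 j6 -0.09 F [-0.3 -0.6 -1.9] g 0.0628
  -> shift cm [ 7.05 -0.03  0.56] roll 0.001
t 30.4 tcp [0.499  0.0444 0.1952] yawy 85.24 j6 -0.09 F [-0.3 -0.6 -1.9] g 0.0628
  -> shift cm [ 8.35 -0.03  1.31] roll 0.001
t 30.4 tcp [0.499  0.0444 0.1952] yawy 85.24 j6 -0.09 F [-0.3 -0.6 -1.9] g 0.0628
  -> shift cm [ 9.39 -0.03  1.91] roll 0.001
```

View pics/w36.png

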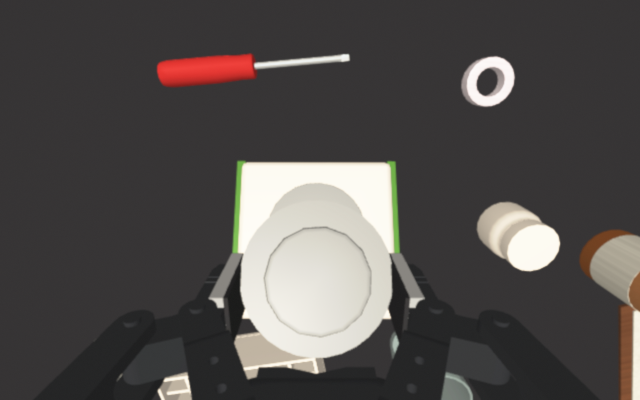

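Call:
carry_out --targets '[[[4,-0.03,0.5,0,5.5],[7,-0.03,0.5,0,5.5],[7,-0.03,0.5,0,5.5],[7.6,-0.03,0.85,0,5.5],[8.2,-0.03,1.2,0,5.5],[8.6,-0.03,1.43,0,5.5],[8.6,-0.03,1.43,0,5.5]]]'

```text
time_s: 31.15
eef_pos: [0.5134, 0.0423, 0.1086]
tool_rot: [0.03, 0.706, -0.03, 0.707]
ft_force: [-0.1, -0.5, -1.7]
grip_width: 0.0624
```

```bash
python3 - <<'E'
from h import *
o=r.observe(); snap('wrist','w37'); plan(o['eef_pos'],None,o); C,n=capfit('w37',o)
A=R.from_quat(o['tool_rot']).as_matrix(); t=(C-.048*n-o['eef_pos'])@A
goto(0,-t[1],.058,t[0],t[2],o=o)
E
```

```text
t 31.15 tcp [0.5134 0.0423 0.1086] yawy 85.13 j6 -0.09 F [-0.1 -0.5 -1.7] g 0.0624
  -> shift cm [0. 0. 0.] roll 0
plane pts 9908 8934 tool mm [-76.6   0.7 -17.4]
   tilt 27.9  err to mount axis 2.3; comps along slope-x 2.1, y 1.0
circle r mm 18.826510620117187 centre tool [-76.4   0.8 -17.7] slope [  1.1   0.4 114.6] underside slope [-0.7 -0.5 66.6] tool [-34.   -0.1   4.7]
t 31.15 tcp [0.5134 0.0423 0.1086] yawy 85.13 j6 -0.09 F [-0.1 -0.5 -1.7] g 0.0624
  -> shift cm [0.71 0.05 0.48] roll -0.001
```

View pics/w37.png

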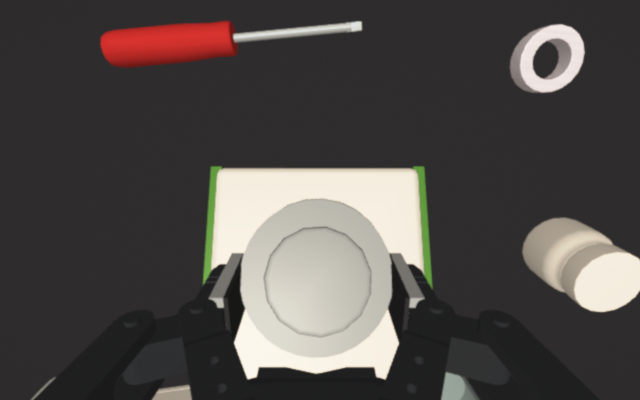

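Call:
carry_out --targets '[[[0.25,0.04,0.16,0,5.5],[0.5,0.04,0.3,0,5.5],[0.7,0.04,0.42,0,5.5],[0.75,0.04,0.45,0,5.5]]]' --grip_force 35

```text
time_s: 31.6
eef_pos: [0.5172, 0.0425, 0.1011]
tool_rot: [0.03, 0.707, -0.03, 0.706]
ft_force: [-4.9, 0.6, 6.0]
grip_width: 0.0622
```

```bash
python3 - <<'E'
from h import *
o=r.observe(); snap('wrist','w38'); plan(o['eef_pos'],None,o); C,n=capfit('w38',o)
E
```

```text
t 31.6 tcp [0.5172 0.0425 0.1011] yawy 85.15 j6 -0.09 F [-4.9  0.6  6. ] g 0.0622
  -> shift cm [0. 0. 0.] roll 0
plane pts 9948 8935 tool mm [-76.5   0.7 -17.7]
   tilt 28.4  err to mount axis 1.9; comps along slope-x 1.6, y 1.1
circle r mm 18.880064392089842 centre tool [-76.3   0.8 -18.1] slope [  0.3   1.  106.3] underside slope [-1.   0.1 58.3] tool [-34.1  -0.1   4.8]
```

Call:
carry_out --targets '[[[0.05,0,0.03,0,5.5],[0.05,0,0.03,0,6.6],[0.05,0,0.03,0,7.6],[0,0,0,0,7.6],[0,0,0,0,7.6]]]'

```text
time_s: 32.15
eef_pos: [0.5175, 0.0424, 0.1009]
tool_rot: [0.03, 0.706, -0.03, 0.707]
ft_force: [0.1, 0.5, 1.0]
grip_width: 0.076
```

```bash
python3 - <<'E'
from h import *
o=r.observe(); snap('wrist','w39'); plan(o['eef_pos'],None,o); C,n=capfit('w39',o)
E
```

```text
t 32.15 tcp [0.5175 0.0424 0.1009] yawy 85.14 j6 -0.09 F [0.1 0.5 1. ] g 0.076
  -> shift cm [0. 0. 0.] roll 0
plane pts 10140 8835 tool mm [-75.1  -0.2 -19.9]
   tilt 29.9  err to mount axis 0.1; comps along slope-x 0.0, y -0.1
circle r mm 18.83125 centre tool [-74.9  -0.2 -20.3] slope [-2.100e+00 -1.000e-01  1.058e+02] underside slope [-2.2 -0.  57.8] tool [-33.3  -0.2   3.7]
```

View pics/w39.png

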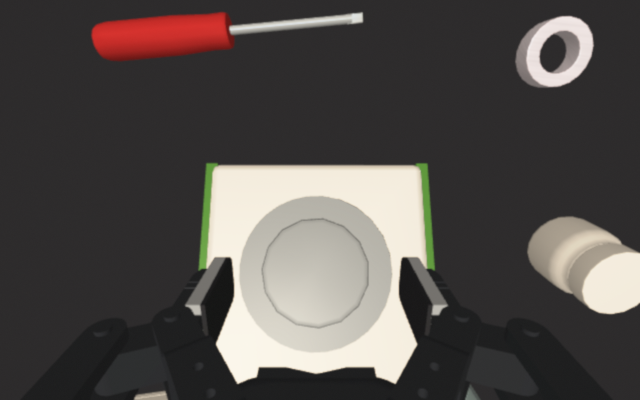

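Call:
carry_out --targets '[[[-2,0,0,0,7.6],[-6,0,0,0,7.6],[-11,0,-1,0,7.6],[-14,0,-4,0,7.6],[-14,0,-6,0,7.6],[-14,0,-6,0,7.6]]]'

```text
time_s: 32.8
eef_pos: [0.4571, 0.0477, 0.2426]
tool_rot: [0.03, 0.705, -0.03, 0.707]
ft_force: [0.4, 0.6, 0.0]
grip_width: 0.0759
```

```bash
python3 - <<'E'
from h import *
o=r.observe(); snap('wrist','w40'); snap('scene','s40'); snap('top','t40'); plan(o['eef_pos'],None,o)
im,d,M,W=load('w40'); S=(W-MC)@np.c_[MX,MY,MN]*1000; rr=np.hypot(S[...,0],S[...,1])
for nm,a,b,z0,z1 in (('knob top',0,14,95,115),('base top',24,29,70,92),('plate top',36,41,28,45)):
    k=(rr<b)&(rr>=a)&(S[...,2]>z0)&(S[...,2]<z1)&(d>0); Q=S[k]; print(nm,np.percentile(Q[:,2],[5,50,95]).round(1),k.sum())
im=cv2.imread('pics/s40.png'); cv2.imwrite('pics/c40.png',cv2.resize(im[120:320,180:480],None,fx=2.6,fy=2.6,interpolation=cv2.INTER_CUBIC))
E
```

```text
t 32.8 tcp [0.4571 0.0477 0.2426] yawy 85.16 j6 -0.1 F [0.4 0.6 0. ] g 0.0759
  -> shift cm [0. 0. 0.] roll 0
knob top [104.6 105.9 107. ] 943
base top [80.7 81.9 83.1] 1093
plate top [34.5 35.8 37. ] 648
```

View pics/c40.png

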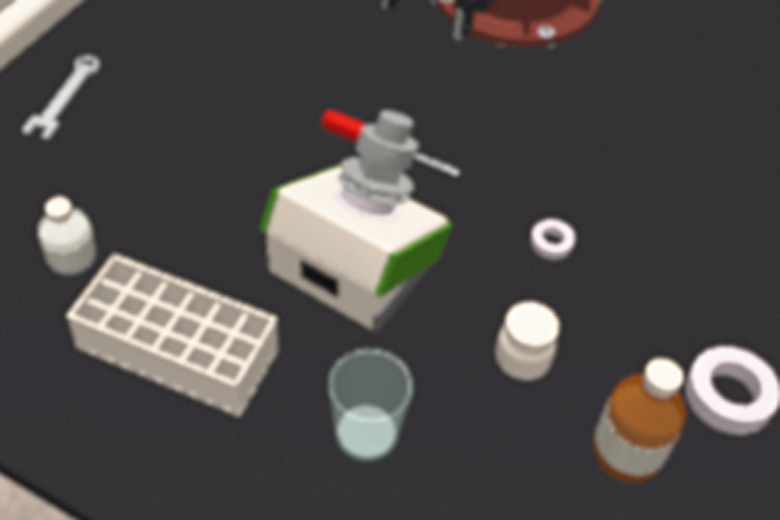

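View pics/w40.png

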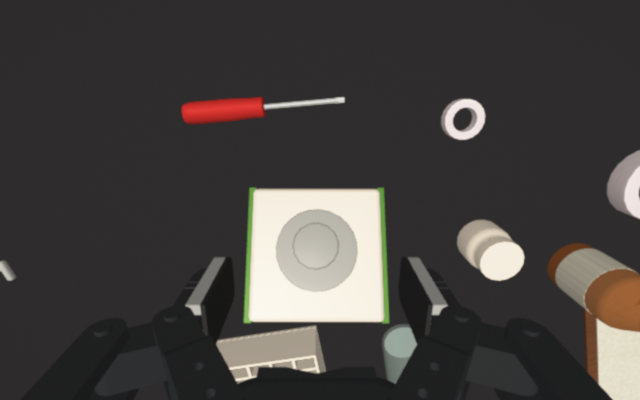

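View pics/t40.png

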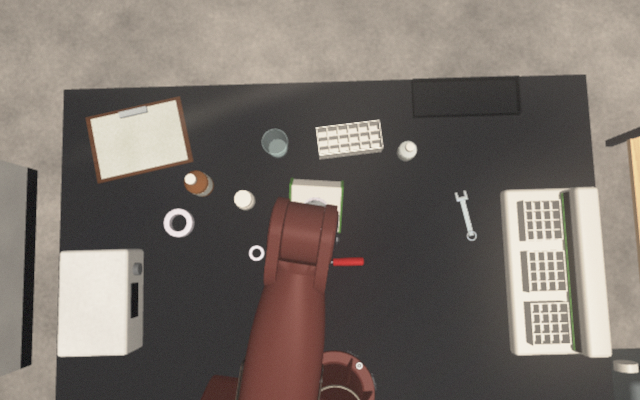

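The stack is complete: knob top at 105.9 mm (expected 106), cap base top at 81.9 mm (82) and roller plate top at 35.8 mm (36). The bystanders stand at the same pixels as in the first top picture, for example beaker (275,142), vial (407,150), jar (244,200), small ring (257,253) and large ring (179,222). The gripper is clear, so I hand in.

```bash
python3 - <<'E'
from h import *
print(r.finish_job()); print(r.observe()['time_s'])
E
```

```text
the job is handed in; nothing more can be done
None
the job is handed in; nothing more can be done
```

The pump head is back together on its shaft, and I handed the job in at about 33 s of the 72 s allowed. No verdict was reported.

**What I did**
- I used the middle one of the three rings as the spacer.
- The commands cannot tilt the tool. So I pressed each part lightly against the pump's 30° face until it leaned in the grip, then lowered it along the shaft.
- I measured the shaft's square at about 42° to the pump's axes. I gripped the roller head's neck across its corners so the socket already matched, and it went home without being turned on the shaft.
- For the cap I first gripped the knob, then set it down and gripped it again by its base, which gave better leverage for tilting.

**Last checks**

| Height out from the face | Measured (mm) | Expected (mm) |
|---|---|---|
| Spacer top (before the head covered it) | 19.8 | 20 |
| Roller plate top | 35.8 | 36 |
| Neck top (before the cap covered it) | 57.9 | 58 |
| Cap base top | 81.9 | 82 |
| Knob top | 105.9 | 106 |

- **Cap alignment:** the cap's axis is within about 0.1° of the shaft's, but it sits about 2 mm downslope. That is near the 1.5 mm play in its bore plus camera error.
- **Bystanders:** they look unmoved in the last top and scene pictures, compared by eye.

**What disagreed**
- **Fingertips:** they end about 33 mm (shut) to 46 mm (open) short of the reported TCP. Two cameras agreed on this, so I corrected for it.
- **Wrist force:** it reached about 65 N for a moment as the head seated at a slight tilt, below the 120 N limit. I eased off straight away.
- **Release of the head:** about 12 N showed while the gripper let go of the head, most likely the fingertips touching its plate.

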